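# Check the sample caps and switch on the finds lab's X-ray analyser

## Robot

A 6-joint arm with a two-finger parallel gripper is mounted at the origin on the work surface. World frame = base frame: x ahead of the robot, y to its left, z up, the work surface at z = 0. Lengths are in mm, angles in rad, forces in N, time in s.
With the tool pointing down it reaches from about 350 to 725 mm from the base axis. Payload 4.3 kg.
Tool frame: the origin (TCP) lies at the very end of the fingers, on their centre line; the grasp point (between the pads) lies 19 mm behind it; z points along the fingers, y is the direction in which the jaws open and shut (so a half turn about z gives the same grasp; the last joint's range is limited). The gripper opens to 85 mm and grips with 20 to 120 N. Pads are 22 mm wide; open, the fingers measure 114 mm over their backs; the gripper's body (76 mm by 85 mm) begins 54 mm behind the grasp point. The pads swing forward as they close: fully open they stand 13 mm farther back than shut.
Start: joints at [1.229, 0.377, 0.081, 1.274, 0, 1.46], TCP at [132.099, 559.658, 231.329] pointing down, gripper open.
Joint ranges: [-2.72, 2.72], [-0.84, 1.66], [-1.02, 1.22], [-1.77, 2.12], [-1.37, 1.28], [-3.14, 3.14]. Speed limits (rad/s): [2.57, 2.57, 3.14, 3.14, 3.14, 3.14].

## Interface

Orientations are given as a unit quaternion [w, x, y, z].
In Python, from rig import get_obs, eyes, arm, cut_out, place_of gives the robot as it stands.
- The arm moves only by the shell command python3 -m jog 'ROWS' [OPENING] [FORCE]. ROWS is JSON, a list that holds one entry, the list of rows, each a list of 6 numbers: the shift along the tool's x, y, z in units of 40 mm (1.0 is 40 mm), then the turn, a rotation vector about the tool's x, y, z in units of 6 degrees (1.0 is 6 degrees). In form: [[[dx, dy, dz, rx, ry, rz], ...]]. A call has 1 to 12 rows; each row shifts and turns the commanded pose from where the row before left it, along the tool's axes as they then stand; what a row does not reach is not made up. A row lasts 1/12 s, in which the tool goes at most 41.7 mm and 7.16 degrees, less where a joint would pass 70% of its speed; a pose out of reach is approached as far as the arm can. A call is refused whole if a number of a shift passes 1 or a number of a turn 1, either way. A call with a gripper value outside its range is refused whole. OPENING is the closure, from 0 (fully open) to 1 (shut), set as the call begins (- or left out, the last holds). The fingers move at their own pace and stop on an object; FORCE is the grip in N (left out, the last holds). Time passes only in rows, so rows that do not move let the fingers close. It gives the time, the measured TCP pose, the force and the opening at its end, in the units of the state.
- get_obs(): the state, without advancing time (a new reading comes with each control period).
- eyes.snapshot(name): name is "side" or "top" or "wrist"; returns a dict with "pixels" (384x512x3 uint8, red, green, blue), "fx", "fy", "cx", "cy" (pixels), "eye" and "orientation" of the camera in the world. Camera axes: x right, y up, looking along -z (the intrinsics and any distortion apply to the point x, -y, -z); pixel columns grow to the right and rows downward; lengths in mm; the calibration is good to about 2 mm. A picture is of the moment at which its call begins. There is no depth.
- arm.finish_job(): hands the job in, once; it reports no verdict.
Trained networks look in a picture, given as the dict that the camera call returned (one of the last four; its "shot" number tells which), for a name from the list of things; names that differ only in an ending like _2 or _b are one class to them, and where a whole thing is asked for, a point or a joint stands for the part that bears it (a point fixed in the world has none). Each returns a list of dicts, best first, with "confidence" (0 to 1); they miss things now and then, are a little off and sometimes report something else, mostly with a low value. They report only what shows in the picture. A call takes as long as a camera call. They do not tell look-alikes from the thing itself.
- cut_out(picture, label): "region" (384x512 bool, what is visible of it) and "pixel" ([row, column] in pixels, amid what is visible of it).
- place_of(picture, label): "pixel" ([row, column] in pixels: a listed point, or the origin of a listed thing).
The state is a dict: "time_s": time; "qpos": joint angles; "dq": joint speeds; "tau": joint torques, N m; "tool_pos": TCP position; "eef_rot": TCP orientation; "force": force on the tool from outside, world axes, zero at the start; "moment": the same for the moment, N m; "grip_width": opening from 0.0 (shut) to 1.0 (fully open).
Only numpy, scipy, OpenCV 4.12 (cv2) and the standard library are available. Lean on these libraries where they do the work, as an engineer would, in place of code of your own. Each camera call takes 0.05 s, during which the arm holds its last target. There are 200 camera calls.

## Task

Get the desktop X-ray analyser ready and switch it on: the fragile glass disc goes from the stage into its lined case, lying flat and gripped with no more than 40 N, and, going from left to right as seen from the robot, the cap of every sample cup gets a straight upward tug of about 10 N, held for a second and never above 20 N, to prove it is snapped on. When all caps are proved swing the hood fully shut, and only then put the key from the wooden block fully into the key switch, turn it clockwise to on and leave it in. Leave the stone, the jar and the brush where they are.

Things in the scene. Friction and masses are not known exactly. Their poses are not given: they have to be found in the camera images.
- analyser: white desktop X-ray analyser, fixed, 335 mm deep (x), 360 mm wide, flat deck 120 mm high. Origin on the table under the middle of the row of stations; its x axis points to the rear, y to the left, z up. Front face at x = -75 mm. Stations along y at x = 0: cups at y = +124, +62, 0, -62 mm (some may be empty), measuring window for the disc at y = -124 mm
- stage (a point): point on the deck (the stage) in the middle of the row, 120 mm above the analyser's origin
- hood (a joint): angle of the amber clear shield hood in rad: 0 = fully shut on the deck over all stations, 1.8 = open, leaning back (as it starts). Stiff friction hinge, stays where it is left; takes 2 to 7 N at the handle. Once it leans forward it is best pushed down on its top. Hood 155 mm deep, 310 mm wide, 73 mm tall, 5 mm walls, open underneath; shut, its top is 75 mm above the deck
- hood_hinge (a point): middle of the hood's hinge axis, on the analyser at x = +95 mm, 25 mm above the deck; axis parallel to the analyser's y, fixed to the analyser (its axes are the analyser's). A fixed ledge 22 mm high runs under it, its front face at x = +91 mm
- hood_handle (a point): middle of the hood's black bar handle, 12 mm thick, 100 mm long, parallel to the hinge, 40 mm off the hood's front wall. Shut, it lies 40 mm above the deck, 195 mm towards the front and 15 mm up from the hinge axis, and swings up and back about that axis as the hood opens; open, it is the highest part and can be pinched from above, across the analyser's x. The point turns with the hood
- cup_1: sample cup 1 (1 = leftmost, 4 = rightmost), clear, 29 mm diameter, 36 mm tall, its blue base ring (40 mm) held down under the station's two metal jaws (12 mm high), so it stays on the stage; it has up to 1 mm of play. Origin at the centre of its underside, z up. None if that station is empty
- cap_1 (a joint): how far the snap cap of cup 1 is drawn up, in m (0 = at rest). Soft white cap 34 mm diameter, 15 mm tall, its underside 33 mm and top 48 mm above the deck; it gives 1 mm per 3 N of straight upward pull and springs back when let go. None if absent
- cup_2: sample cup 2 (1 = leftmost, 4 = rightmost), clear, 29 mm diameter, 36 mm tall, its blue base ring (40 mm) held down under the station's two metal jaws (12 mm high), so it stays on the stage; it has up to 1 mm of play. Origin at the centre of its underside, z up. None if that station is empty
- cap_2 (a joint): how far the snap cap of cup 2 is drawn up, in m (0 = at rest). Soft white cap 34 mm diameter, 15 mm tall, its underside 33 mm and top 48 mm above the deck; it gives 1 mm per 3 N of straight upward pull and springs back when let go. None if absent
- cup_3: sample cup 3 (1 = leftmost, 4 = rightmost), clear, 29 mm diameter, 36 mm tall, its blue base ring (40 mm) held down under the station's two metal jaws (12 mm high), so it stays on the stage; it has up to 1 mm of play. Origin at the centre of its underside, z up. None if that station is empty
- cap_3 (a joint): how far the snap cap of cup 3 is drawn up, in m (0 = at rest). Soft white cap 34 mm diameter, 15 mm tall, its underside 33 mm and top 48 mm above the deck; it gives 1 mm per 3 N of straight upward pull and springs back when let go. None if absent
- cup_4: sample cup 4 (1 = leftmost, 4 = rightmost), clear, 29 mm diameter, 36 mm tall, its blue base ring (40 mm) held down under the station's two metal jaws (12 mm high), so it stays on the stage; it has up to 1 mm of play. Origin at the centre of its underside, z up. None if that station is empty
- cap_4 (a joint): how far the snap cap of cup 4 is drawn up, in m (0 = at rest). Soft white cap 34 mm diameter, 15 mm tall, its underside 33 mm and top 48 mm above the deck; it gives 1 mm per 3 N of straight upward pull and springs back when let go. None if absent
- disc: green glass reference disc, 40 mm diameter, 12 mm thick, 40 g, fragile, loose, lying flat; origin at the centre of its underside. Starts on the stage near the measuring window
- case: grey open case with a blue lining, fixed, 128 mm square outside; inside 104 mm square with a blue floor 8 mm above the table, walls 24 mm high; origin at the centre of its underside on the table
- case_floor (a point): centre of the case's inner floor, 8 mm above the table
- control_box: grey X-ray control box, 110 mm (x) by 130 mm (y) by 70 mm high, fixed, with a key switch in a yellow ring (32 mm to -y of the centre), a red mushroom stop button 22 mm high whose centre is 68 mm to +y of the keyhole (36 mm diameter); origin at the centre of its underside
- keyhole (a point): mouth of the key slot on the control box's top, 71 mm above the table, axes of the control box. With the switch off, the slot's long side lies along the box's x
- key_switch (a joint): angle of the key switch in rad, clockwise seen from above: 0 = off, 1.05 = on (stop); on the box a white mark shows off, a red mark on. Stays where it is left. Slot 14 mm by 6 mm, 26 mm deep, with 2 mm lead-in
- key: loose key, upright, blade down: blade 12 mm (x) by 4 mm (y) by 22 mm long, shoulder 18 by 10 by 8 mm, then black bow 34 mm (x) by 10 mm (y) by 30 mm tall with a red patch; 60 mm tall in all. Origin at the blade's tip, z up along the key. Either way round fits; fully in, the shoulder rests on the switch and the tip is 22 mm below the keyhole
- key_block: wooden block 70 by 90 by 40 mm, fixed, whose slot holds the key at the start (tip 18 mm above the table); origin at the centre of its underside
- stone: bystander: rough pale limestone find, about 120 by 75 by 60 mm; leave it alone
- find_jar: bystander: small closed jar, 42 mm diameter, 58 mm tall; leave it alone
- brush: bystander: brush lying on the table, 160 mm long; leave it alone
Mind the look-alikes: they are no part of the job. Leave any orange or red look-alike of the cup_3 alone.

How it is judged (in metres and radians):
On the way, in this order (a step that is already met when the one before it is completed fails the run):
1. the cap of cup 1 is tugged up with at least 8 N for 0.5 s (value of joint cap_1 above 0.00266667 m), for 0.5 s.
2. the cap of cup 2 is tugged up with at least 8 N for 0.5 s (value of joint cap_2 above 0.00266667 m), for 0.5 s.
3. the cap of cup 3 is tugged up with at least 8 N for 0.5 s (value of joint cap_3 above 0.00266667 m), for 0.5 s.
4. the cap of cup 4 is tugged up with at least 8 N for 0.5 s (value of joint cap_4 above 0.00266667 m), for 0.5 s.
5. the hood is fully shut (value of joint hood below 0.05 rad), for 0.2 s.
6. the key is fully in the switch and turned to on (z of key in the frame of keyhole below -0.017 m and horizontal distance between key and keyhole below 0.006 m and angle between key's own z axis and vertical below 0.2 rad and value of joint key_switch above 0.9 rad), for 0.2 s.
At the end, for the whole second after the job is handed in: hood within 0.05 rad of shut; key in the keyhole to within 5 mm of full depth, upright, switch turned beyond 0.9 rad; disc lying flat and at rest on the floor of the case (all of step 6 and value of joint hood below 0.05 rad and x of disc in the frame of case_floor between -0.042 and 0.042 m and y of disc in the frame of case_floor between -0.042 and 0.042 m and z of disc in the frame of case_floor between -0.004 and 0.014 m and angle between disc's own z axis and vertical below 0.15 rad and linear speed of disc below 0.03 m/s); the robot touches nothing.
It fails at once if a cap pulled with more than 20 N (value of joint any of cap_1, cap_2, cap_3, cap_4 above 0.00666667 m).
It fails at once if the disc gripped with clearly more than 40 N (95 N over both fingers) (contact force between the fingers and disc above 95 N).
It fails at once if X-ray switched on while the hood is open (value of joint key_switch above 0.6 rad and value of joint hood above 0.1 rad).
It fails at once if the stone, the jar or the brush is disturbed (moved more than 30 mm) (distance of any of stone, find_jar, brush from where it was at the start of the episode above 0.03 m).
Of cup_1, cup_2, cup_3, cup_4 only 2 to 4 are there at a start; the rules pass over those that are not, and their reading is None.
At some moment in a run one of disc may be knocked a few centimetres aside while the robot is not near it.
It also fails if it takes over 210 s, if anything falls off the work surface, if the arm or the gripper's body presses on something with over 40 N, if the wrist force passes 120 N, or if a joint passes its speed limit or range.

## Working session

There is one attempt and no reset: what is moved stays moved. The work goes in short steps, Python scripts to look and compute and a shell command to move; the robot and the scene stay as the last step left them, time stands still between calls to the robot, and variables do not carry over. Pictures are saved under pics/ and viewed, about 12 in all and at most 16, crops included, and the job is handed in when it is done.

```bash
mkdir -p pics; ls; python3 - <<'E'
from rig import get_obs, eyes
import cv2,pickle
for n in ("side","top","wrist"):
    p=eyes.snapshot(n); print(n,{k:v for k,v in p.items() if k!="pixels"})
    cv2.imwrite(f"pics/{n}0.png",cv2.cvtColor(p["pixels"],cv2.COLOR_RGB2BGR))
print(get_obs())
E
```

```text
pics
side {'fx': 354.68199584036387, 'fy': 354.68199584036387, 'cx': 254.97111885545237, 'cy': 192.92341568930775, 'eye': array([433.95768991, 703.96549189, 612.99496089]), 'orientation': array([-0.04562166, -0.0159824 ,  0.45705943,  0.88812156]), 'shot': 1}
top {'fx': 354.2561845593375, 'fy': 354.2561845593375, 'cx': 252.0806367131015, 'cy': 193.1218770176946, 'eye': array([ 398.89251581,    4.26957793, 1185.04641282]), 'orientation': array([ 0.70718158,  0.020546  , -0.03534767, -0.70584887]), 'shot': 2}
wrist {'fx': 346.21495830403336, 'fy': 346.21495830403336, 'cx': 254.25752860902318, 'cy': 189.5093694338691, 'eye': array([ 58.54989311, 575.82745261, 373.22440583]), 'orientation': array([ 0.77471459, -0.11909577, -0.09191971,  0.61415329]), 'shot': 3}
{'time_s': 0.15, 'qpos': array([1.22866768e+00, 3.77925180e-01, 7.99514176e-02, 1.27441001e+00,
       2.53503048e-05, 1.46047390e+00]), 'dq': array([-7.09100402e-05, -1.84070929e-03,  4.04232730e-03, -3.39884229e-04,
        1.36771715e-03,  4.22022969e-04]), 'tau': array([ 1.01859878e-03, -4.64036214e+01,  2.70170689e+01,  1.39236133e-02,
       -9.34097966e-05,  3.63117067e-06]), 'tool_pos': array([131.92922909, 559.14956778, 230.56565039]), 'eef_rot': array([-1.90385018e-04,  1.15643762e-01,  9.93290436e-01, -7.70656277e-04]), 'force': array([0.01967071, 0.20979381, 0.13180994]), 'moment': array([0.0314    , 0.06803109, 0.08336663]), 'grip_width': 1.0024243278475262}
```

View pics/top0.png

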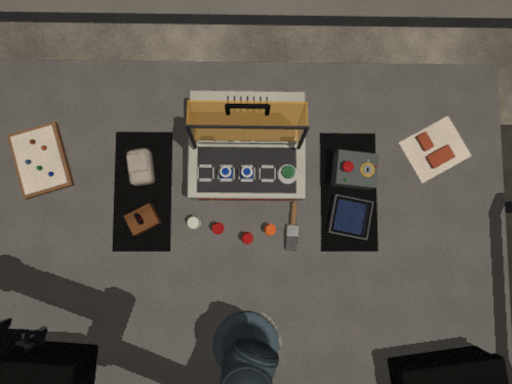

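View pics/side0.png

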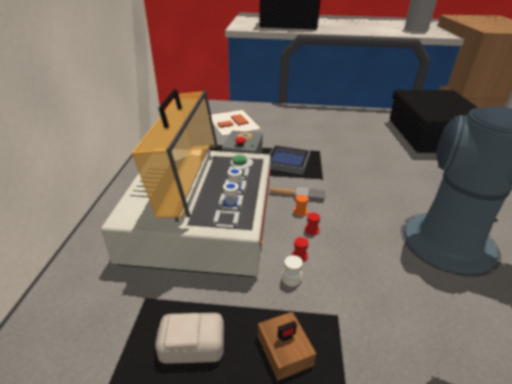

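```bash
cat > h.py <<'E'
import numpy as np, cv2
from scipy.spatial.transform import Rotation as R
from rig import get_obs, eyes, arm, cut_out, place_of
def rot(q): return R.from_quat([q[1],q[2],q[3],q[0]])
def ray(p,px):
    r,c=px; d=np.array([(c-p["cx"])/p["fx"],-(r-p["cy"])/p["fy"],-1.]); return rot(p["orientation"]).apply(d)
def at_z(p,px,z):
    d=ray(p,px); e=np.array(p["eye"]); return e+d*(z-e[2])/d[2]
def proj(p,X):
    v=rot(p["orientation"]).inv().apply(np.array(X)-p["eye"]); return np.array([p["cy"]-p["fy"]*v[1]/-v[2],p["cx"]+p["fx"]*v[0]/-v[2]])
def tri(p1,a,p2,b):
    A=[];B=[]
    for p,x in((p1,a),(p2,b)):
        d=ray(p,x); d/=np.linalg.norm(d); M=np.eye(3)-np.outer(d,d); A.append(M);B.append(M@p["eye"])
    return np.linalg.lstsq(np.vstack(A),np.hstack(B),rcond=None)[0]
def save(p,name,crop=None,k=1):
    im=cv2.cvtColor(p["pixels"],cv2.COLOR_RGB2BGR)
    if crop: r0,r1,c0,c1=crop; im=im[r0:r1,c0:c1]
    cv2.imwrite(f"pics/{name}.png",cv2.resize(im,None,fx=k,fy=k,interpolation=cv2.INTER_CUBIC))
def state():
    o=get_obs(); M=rot(o["eef_rot"]).as_matrix()
    print("t %.2f"%o["time_s"],"tcp",o["tool_pos"].round(1),"x",M[:,0].round(3),"y",M[:,1].round(3),"z",M[:,2].round(3),"F",o["force"].round(1),"grip",round(o["grip_width"],3),"q",o["qpos"].round(2)); return o,M
def togo(tgt,ydir=None):
    """rows-units shift to target tcp; ydir=desired jaw direction (horizontal) tool down"""
    o,M=state(); d=M.T@(np.array(tgt)-o["tool_pos"]); print("shift tool mm",d.round(1),"units",(d/40).round(2))
    if ydir is not None:
        z=np.array([0,0,-1.]); y=np.array([ydir[0],ydir[1],0.]);y/=np.linalg.norm(y)
        for s in(1,-1):
            T=np.column_stack([np.cross(s*y,z),s*y,z]); rv=R.from_matrix(M.T@T).as_rotvec(degrees=True); print("turn units(6deg)",(rv/6).round(2))
E
python3 - <<'E'
from h import *
T=eyes.snapshot("top");S=eyes.snapshot("side")
P={}
for n in ["analyser","stage","hood_hinge","hood_handle","disc","case","case_floor","control_box","keyhole","key","key_block","cup_2","stone","find_jar","brush"]:
    for nm,p in(("T",T),("S",S)):
        l=place_of(p,n); print(n,nm,[(np.round(x["pixel"]).tolist(),round(float(x["confidence"]),2)) for x in l[:5]])
        if l: P[n,nm]=l[0]["pixel"]
    if (n,"T") in P and (n,"S") in P: print("   tri",tri(T,P[n,"T"],S,P[n,"S"]).round(1))
a=cv2.resize(T["pixels"][85:205,180:390],None,fx=3.7,fy=3.7,interpolation=cv2.INTER_CUBIC)[:,:,::-1]
cv2.imwrite("pics/t1.png",a)
save(S,"s1",(130,300,180,340),3.5)
E
```

```text
analyser T [([179.0, 247.0], 0.84), ([106.0, 247.0], 0.32)]
analyser S []
stage T [([171.0, 246.0], 0.59)]
stage S [([185.0, 235.0], 0.74), ([156.0, 243.0], 0.67)]
   tri [546.8   1.  127.1]
hood_hinge T [([139.0, 245.0], 0.94)]
hood_hinge S [([176.0, 193.0], 0.76)]
   tri [643.3   4.7 148.6]
hood_handle T [([105.0, 248.0], 0.6), ([218.0, 144.0], 0.37)]
hood_handle S [([100.0, 168.0], 0.92), ([225.0, 236.0], 0.74), ([186.0, 234.0], 0.59), ([191.0, 234.0], 0.17)]
   tri [683.3  -3.5 333.6]
disc T [([215.0, 350.0], 0.71), ([174.0, 291.0], 0.66)]
disc S [([165.0, 239.0], 0.57)]
   tri [ 499.2 -339.   -11.5]
case T [([222.0, 350.0], 0.77)]
case S [([162.0, 284.0], 0.76), ([98.0, 168.0], 0.28)]
   tri [ 411.7 -350.6   -4.7]
case_floor T [([216.0, 349.0], 0.95)]
case_floor S [([158.0, 287.0], 0.98), ([137.0, 242.0], 0.59)]
   tri [ 415.7 -341.9   14.4]
control_box T [([170.0, 349.0], 0.86), ([227.0, 294.0], 0.58), ([165.0, 144.0], 0.44)]
control_box S [([158.0, 243.0], 0.59)]
   tri [ 570.  -349.7    2.6]
keyhole T [([168.0, 366.0], 0.74)]
keyhole S [([134.0, 244.0], 0.64)]
   tri [ 567.2 -383.3   73.6]
key T [([219.0, 143.0], 0.55)]
key S [([345.0, 284.0], 0.62), ([222.0, 236.0], 0.43)]
   tri [407.1 337.4  16.1]
key_block T [([218.0, 146.0], 0.6)]
key_block S [([348.0, 284.0], 0.92)]
   tri [408.1 331.9  -3.1]
cup_2 T [([236.0, 249.0], 0.6), ([228.0, 271.0], 0.6), ([228.0, 217.0], 0.58), ([172.0, 225.0], 0.54), ([174.0, 250.0], 0.54)]
cup_2 S [([203.0, 232.0], 0.8), ([254.0, 297.0], 0.76), ([211.0, 299.0], 0.64), ([189.0, 238.0], 0.52), ([163.0, 239.0], 0.22)]
   tri [449.5  10.4  98.4]
stone T [([169.0, 144.0], 0.63)]
stone S [([344.0, 191.0], 0.74)]
   tri [577.1 343.1   0.6]
find_jar T [([220.0, 196.0], 0.62)]
find_jar S [([224.0, 238.0], 0.74)]
   tri [457.6 155.  141.8]
brush T [([227.0, 294.0], 0.59)]
brush S [([195.0, 294.0], 0.8)]
   tri [ 384.9 -160.7   -5.8]
```

View pics/s1.png

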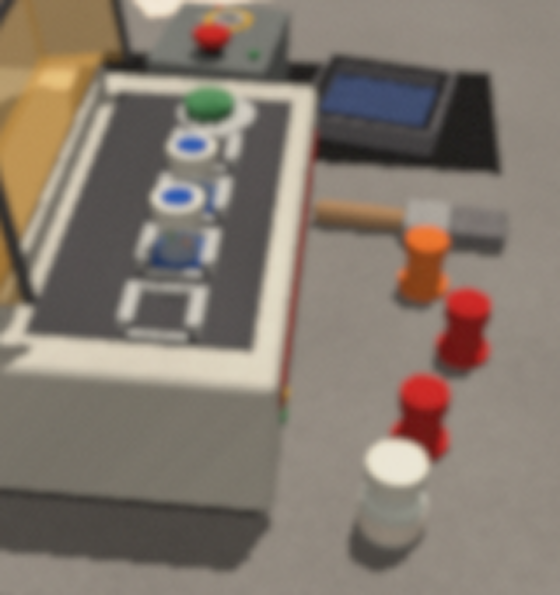

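View pics/t1.png

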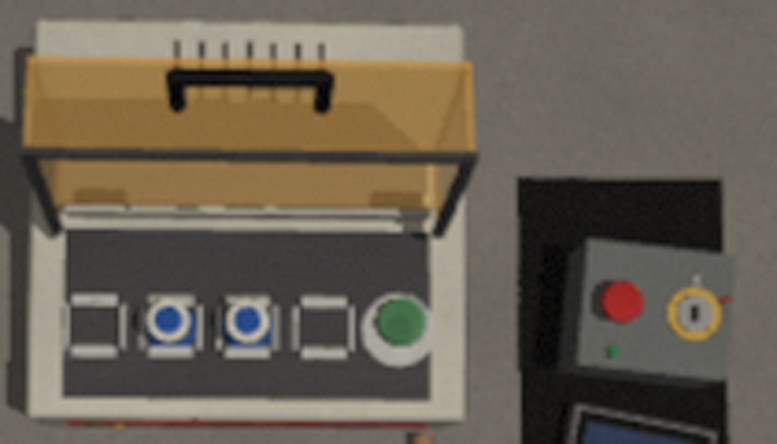

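Side and top views: caps (white with a blue dot) at top px ≈(172,225) and (172,247), i.e. stations 2 and 3. Stations 1 and 4 (≈205 and 268) are empty brackets. The disc is at (172,288), the keyhole at (170,367), the case at (217,350) and the key block at (218,143). The red and orange cups on the table in front (218,228), (247,238), (270,230) are look-alikes, because the real ones have white caps, blue rings and sit in station jaws on the deck.

```bash
cat >> h.py <<'E'
def blobs(p,kind,box=None,amin=6):
    hsv=cv2.cvtColor(p["pixels"],cv2.COLOR_RGB2HSV); H,S,V=[hsv[...,i].astype(int) for i in range(3)]
    m={"blue":(H>100)&(H<130)&(S>110)&(V>70),"green":(H>55)&(H<88)&(S>80)&(V>50),"yellow":(H>15)&(H<32)&(S>130)&(V>110),"red":((H<6)|(H>174))&(S>150)&(V>80)}[kind].astype(np.uint8)
    if box: k=np.zeros_like(m); k[box[0]:box[1],box[2]:box[3]]=1; m*=k
    n,_,st,c=cv2.connectedComponentsWithStats(m); return [(c[i][::-1],st[i][4]) for i in range(1,n) if st[i][4]>=amin]
E
python3 - <<'E'
from h import *
T=eyes.snapshot("top")
for k,b,z in(("blue",(160,182,215,260),168),("green",(160,185,278,300),133),("yellow",(155,185,355,385),71),("blue",(190,245,325,375),8)):
    for c,a in blobs(T,k,b): print(k,c.round(1),a,at_z(T,c,z).round(1))
for n,z in(("hood_hinge",145),("hood_handle",332),("keyhole",71),("case_floor",8),("stage",120)):
    for l in place_of(T,n)[:1]: print(n,at_z(T,l["pixel"],z).round(1))
# deck outer corners at z=120 from crop t1 (front-left, front-right, back right)
for c,r in((28,415),(465,418),(463,25),(38,22)): print(at_z(T,(85+r/3.7,180+c/3.7),120).round(1))
E
```

```text
blue [170.9 224.9] 34 [543.9  61.6 168. ]
blue [171.1 246.4] 31 [ 5.434e+02 -4.000e-01  1.680e+02]
blue [174.7 231. ] 11 [532.6  44.  168. ]
green [171.5 287.7] 111 [ 547.7 -124.6  133. ]
yellow [169.7 367. ] 57 [ 563.2 -386.1   71. ]
hood_hinge [637.1  -7.8 145. ]
hood_handle [682.3  -5.5 332. ]
keyhole [ 565.1 -378.4   71. ]
case_floor [ 420.5 -340.2    8. ]
stage [553.6  -3.4 120. ]
[470.6 175.7 120. ]
[ 469.  -180.1  120. ]
[ 798.6 -182.   120. ]
[798.  172.5 120. ]
```

```bash
python3 -c "
from h import *
togo([544,61.6,290],(1,0))
T=eyes.snapshot('top'); print(at_z(T,(105.5,247.6),332), proj(T,[698,-2,332]))"
```

```text
t 2.05 tcp [132.1 559.7 231.3] x [-0.973  0.23   0.   ] y [0.23  0.973 0.   ] z [ 0.  0. -1.] F [-0.   0.  -0.4] grip 1.002 q [1.23 0.38 0.08 1.27 0.   1.46]
shift tool mm [-515.3 -390.1  -58.7] units [-12.88  -9.75  -1.47]
turn units(6deg) [ 0.   -0.   12.79]
turn units(6deg) [  0.     0.   -17.21]
[683.02805968  -2.29814538 332.        ] [ 99.56774878 247.49161369]
```

```bash
python3 -m jog '[[[-0.7,-0.53,-0.2,0,0,0],[-0.7,-0.53,-0.2,0,0,0],[-0.7,-0.53,-0.2,0,0,0],[-0.7,-0.53,-0.2,0,0,0],[-0.7,-0.53,-0.2,0,0,0],[-0.7,-0.53,-0.2,0,0,0],[-0.7,-0.53,-0.2,0,0,0],[-0.7,-0.53,-0.2,0,0,0],[-0.7,-0.53,0,0,0,0],[-0.7,-0.53,0,0,0,0],[-0.7,-0.53,0,0,0,0],[-0.7,-0.53,0,0,0,0]]]' 0
python3 -m jog '[[[-0.7,-0.53,0,0,0,0],[-0.7,-0.53,0,0,0,0],[-0.7,-0.53,0,0,0,0],[-0.7,-0.53,0,0,0,0],[-0.7,-0.53,0,0,0,0],[0,0,0,0,0,0]]]'
python3 -m jog '[[[0,0,0,0,0,1],[0,0,0,0,0,1],[0,0,0,0,0,1],[0,0,0,0,0,1],[0,0,0,0,0,1],[0,0,0,0,0,1],[0,0,0,0,0,1],[0,0,0,0,0,1],[0,0,0,0,0,1],[0,0,0,0,0,1],[0,0,0,0,0,1],[0,0,0,0,0,1]]]'
python3 -c "
from h import *
togo([544,61.6,290],(1,0))"
```

```text
time_s: 3.1
tool_pos: [401.5, 233.4, 295.6]
eef_rot: [0.0, 0.116, 0.993, 0.0]
force: [0.7, 1.2, -0.5]
grip_width: 1.002
time_s: 3.6
tool_pos: [516.1, 95.0, 294.6]
eef_rot: [0.001, 0.119, 0.993, -0.001]
force: [-0.2, -0.3, -0.4]
grip_width: 1.003
time_s: 4.6
tool_pos: [512.3, 99.9, 295.3]
eef_rot: [-0.0, 0.679, 0.734, 0.0]
force: [0.4, -0.2, 0.7]
grip_width: 0.997
t 4.60 tcp [512.3  99.9 295.3] x [-0.077  0.997  0.   ] y [ 0.997  0.077 -0.   ] z [-0.  0. -1.] F [ 0.4 -0.2  0.7] grip 0.997 q [0.07 0.26 0.08 1.39 0.   1.56]
shift tool mm [-40.6  28.6   5.3] units [-1.02  0.72  0.13]
turn units(6deg) [-0.   -0.    0.74]
turn units(6deg) [  0.    -0.   -29.26]
```

```bash
python3 -m jog '[[[-0.5,0.36,0,0,0,0.74],[-0.52,0.42,0.12,0,0,0],[0,0,0,0,0,0],[0,0,0,0,0,0]]]'
python3 - <<'E'
from h import *
togo([544,61.6,290],(1,0))
W=eyes.snapshot("wrist"); save(W,"w1",None,1.2)
for c,a in blobs(W,"blue"): print(c.round(1),a,at_z(W,c,168).round(1),at_z(W,c,120).round(1))
for n,z in(("cup_2",120),("disc",120),("stage",120)):
    for l in place_of(W,n): print(n,np.round(l["pixel"]),round(l["confidence"],2),at_z(W,l["pixel"],z).round(1))
E
```

```text
time_s: 4.93
tool_pos: [545.5, 59.6, 289.9]
eef_rot: [-0.001, 0.706, 0.708, -0.0]
force: [0.4, 0.1, -1.5]
grip_width: 0.999
t 4.93 tcp [545.5  59.6 289.9] x [-0.003  1.     0.   ] y [ 1.     0.003 -0.001] z [-0.001  0.    -1.   ] F [ 0.4  0.1 -1.5] grip 0.999 q [-0.01  0.32  0.15  1.4   0.    1.56]
shift tool mm [ 2.  -1.5 -0.1] units [ 0.05 -0.04 -0.  ]
turn units(6deg) [-0.01 -0.    0.03]
turn units(6deg) [ 1.000e-02 -2.000e-02 -2.997e+01]
[152.  251.7] 264 [543.9  82.1 168. ] [543.5  72.6 120. ]
[179.7 251.5] 496 [543.8  59.8 168. ] [543.4  46.2 120. ]
[216.6 250.7] 229 [543.1  28.3 168. ] [542.6   9.1 120. ]
[250.4 251. ] 403 [543.5  -2.4 168. ] [543.1 -27.3 120. ]
cup_2 [190. 100.] 0.95 [400.   35.4 120. ]
cup_2 [243. 127.] 0.93 [419.3 -20.1 120. ]
cup_2 [163. 254.] 0.75 [545.8  62.  120. ]
cup_2 [232. 254.] 0.57 [546.3  -6.7 120. ]
cup_2 [120. 116.] 0.56 [422.5 101.3 120. ]
disc [336. 258.] 0.63 [ 550.6 -131.   120. ]
```

View pics/w1.png

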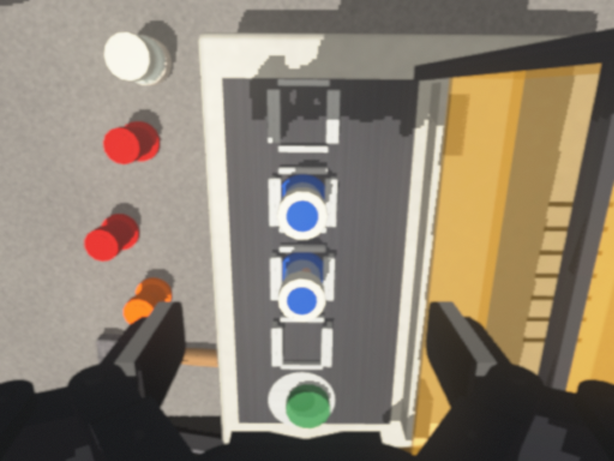

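The view confirms that stations 1 and 4 are empty, with caps at px (216,302) and (300,302) in the enlarged view, both at x≈544. I'll go down on cup 2.

```bash
python3 -m jog '[[[0.03,-0.03,0.7,0,0,0],[0,0,0.8,0,0,0],[0,0,0.8,0,0,0],[0,0,0.8,0,0,0],[0,0,0.64,0,0,0],[0,0,0,0,0,0],[0,0,0,0,0,0]]]'
python3 -m jog '[[[0,0,0,0,0,0],[0,0,0,0,0,0],[0,0,0,0,0,0],[0,0,0,0,0,0],[0,0,0,0,0,0],[0,0,0,0,0,0],[0,0,0,0,0,0],[0,0,0,0,0,0],[0,0,0,0,0,0],[0,0,0,0,0,0]]]' 1 50
python3 -c "
from h import *
togo([544,60.5,140],(1,0))"
```

```text
time_s: 5.72
tool_pos: [542.6, 61.9, 140.3]
eef_rot: [-0.001, 0.705, 0.709, -0.001]
force: [0.5, 0.9, 0.6]
grip_width: 0.996
time_s: 6.55
tool_pos: [545.2, 61.3, 142.4]
eef_rot: [0.001, 0.705, 0.709, 0.001]
force: [-0.9, 0.5, 5.9]
grip_width: 0.378
t 6.55 tcp [545.2  61.3 142.4] x [-0.005  1.     0.   ] y [1.    0.005 0.003] z [ 0.003  0.    -1.   ] F [-0.9  0.5  5.9] grip 0.378 q [-0.    0.36 -0.17  1.03  0.    1.56]
shift tool mm [-0.8 -1.2  2.4] units [-0.02 -0.03  0.06]
turn units(6deg) [ 0.02 -0.    0.05]
turn units(6deg) [  0.     0.04 -29.95]
```

```bash
python3 -m jog '[[[0,0,0,0,0,0],[0,0,0,0,0,0],[0,0,0,0,0,0],[0,0,0,0,0,0]]]'
python3 -m jog '[[[0,0,-0.03,0,0,0],[0,0,-0.03,0,0,0],[0,0,0,0,0,0],[0,0,0,0,0,0],[0,0,0,0,0,0]]]'
```

```text
time_s: 6.88
tool_pos: [545.2, 61.3, 142.5]
eef_rot: [0.001, 0.705, 0.709, 0.001]
force: [-0.9, 0.3, 5.2]
grip_width: 0.38
time_s: 7.3
tool_pos: [544.1, 61.3, 143.1]
eef_rot: [-0.0, 0.705, 0.709, -0.0]
force: [0.5, 0.4, -1.2]
grip_width: 0.374
```

```bash
python3 -m jog '[[[0,0,-0.03,0,0,0],[0,0,-0.03,0,0,0],[0,0,0,0,0,0],[0,0,0,0,0,0]]]'
```

```text
time_s: 7.63
tool_pos: [543.9, 61.3, 145.1]
eef_rot: [-0.0, 0.705, 0.709, -0.0]
force: [0.3, -0.1, -5.1]
grip_width: 0.38
```

```bash
python3 -m jog '[[[0,0,-0.03,0,0,0],[0,0,0,0,0,0],[0,0,0,0,0,0],[0,0,0,0,0,0]]]'
```

```text
time_s: 7.97
tool_pos: [543.8, 61.3, 146.3]
eef_rot: [-0.0, 0.705, 0.709, -0.0]
force: [-0.0, 0.0, -7.7]
grip_width: 0.382
```

```bash
python3 -m jog '[[[0,0,-0.03,0,0,0],[0,0,-0.02,0,0,0],[0,0,0,0,0,0],[0,0,0,0,0,0]]]'; python3 -m jog '[[[0,0,0,0,0,0],[0,0,0,0,0,0],[0,0,0,0,0,0],[0,0,0,0,0,0],[0,0,0,0,0,0],[0,0,0,0,0,0],[0,0,0,0,0,0],[0,0,0,0,0,0],[0,0,0,0,0,0],[0,0,0,0,0,0],[0,0,0,0,0,0],[0,0,0,0,0,0]]]'
```

```text
time_s: 8.3
tool_pos: [543.7, 61.3, 148.2]
eef_rot: [-0.001, 0.705, 0.709, -0.0]
force: [1.0, 0.7, -13.8]
grip_width: 0.377
time_s: 9.3
tool_pos: [543.8, 61.3, 148.7]
eef_rot: [-0.0, 0.705, 0.709, -0.0]
force: [-0.9, -0.5, -14.0]
grip_width: 0.382
```

```bash
python3 -m jog '[[[0,0,0.06,0,0,0],[0,0,0.06,0,0,0],[0,0,0,0,0,0]]]'
python3 -m jog '[[[0,0,0,0,0,0],[0,0,0,0,0,0],[0,0,0,0,0,0],[0,0,0,0,0,0],[0,0,0,0,0,0],[0,0,0,0,0,0],[0,0,-0.6,0,0,0],[0,0,-0.8,0,0,0],[-0.6,0,0,0,0,0],[-0.9,0,0,0,0,0],[0,0,0,0,0,0],[0,0,0,0,0,0]]]' 0
python3 -c "
from h import *
togo([543.8,-1.2,141],(1,0))
W=eyes.snapshot('wrist')
for c,a in blobs(W,'blue'): print(c.round(1),a,at_z(W,c,168).round(1))
for c,a in blobs(W,'green'): print(c.round(1),a,at_z(W,c,133).round(1))"
```

```text
time_s: 9.55
tool_pos: [545.2, 61.3, 145.1]
eef_rot: [0.001, 0.705, 0.709, 0.001]
force: [-1.9, 0.4, -4.5]
grip_width: 0.381
time_s: 10.55
tool_pos: [544.8, -0.1, 200.3]
eef_rot: [0.0, 0.706, 0.708, 0.0]
force: [-1.2, 0.8, -0.0]
grip_width: 1.001
t 10.55 tcp [ 5.448e+02 -1.000e-01  2.003e+02] x [-0.002  1.     0.   ] y [1.    0.002 0.001] z [ 0.001  0.    -1.   ] F [-1.2  0.8 -0. ] grip 1.001 q [-0.12  0.33 -0.07  1.17  0.    1.45]
shift tool mm [-1.1 -1.  59.3] units [-0.03 -0.03  1.48]
turn units(6deg) [ 0.01 -0.    0.02]
turn units(6deg) [ 0.000e+00  1.000e-02 -2.998e+01]
[ 78.1 252.4] 186 [544.2  76.2 168. ]
[112.2 253.5] 1430 [544.8  60.2 168. ]
[182.4 251.1] 527 [543.6  23.9 168. ]
[228.  250.9] 1040 [543.5  -2.1 168. ]
[349.9 257.8] 1283 [ 548.4 -116.   133. ]
```

```bash
python3 -m jog '[[[-0.04,-0.02,0.5,0,0,0],[0,0,0.6,0,0,0],[0,0,0.38,0,0,0],[0,0,0,0,0,0],[0,0,0,0,0,0]]]'
python3 -m jog '[[[0,0,0,0,0,0],[0,0,0,0,0,0],[0,0,0,0,0,0],[0,0,0,0,0,0],[0,0,0,0,0,0],[0,0,0,0,0,0],[0,0,0,0,0,0],[0,0,0,0,0,0],[0,0,0,0,0,0],[0,0,0,0,0,0]]]' 1 50
python3 -m jog '[[[0,0,-0.04,0,0,0],[0,0,-0.04,0,0,0],[0,0,-0.04,0,0,0],[0,0,0,0,0,0],[0,0,0,0,0,0],[0,0,0,0,0,0]]]'
```

```text
time_s: 11.02
tool_pos: [542.6, 0.7, 140.1]
eef_rot: [-0.001, 0.705, 0.709, -0.001]
force: [-0.1, 0.4, 0.4]
grip_width: 1.0
time_s: 11.85
tool_pos: [544.3, -0.4, 141.9]
eef_rot: [0.001, 0.705, 0.709, 0.001]
force: [-2.0, 0.5, 5.5]
grip_width: 0.377
time_s: 12.35
tool_pos: [543.6, -0.3, 145.1]
eef_rot: [-0.0, 0.705, 0.709, -0.0]
force: [1.7, 0.1, -5.1]
grip_width: 0.38
```

```bash
python3 -m jog '[[[0,0,-0.03,0,0,0],[0,0,-0.03,0,0,0],[0,0,0,0,0,0],[0,0,0,0,0,0],[0,0,0,0,0,0]]]'; python3 -m jog '[[[0,0,-0.005,0,0,0],[0,0,0,0,0,0],[0,0,0,0,0,0],[0,0,0,0,0,0],[0,0,0,0,0,0],[0,0,0,0,0,0],[0,0,0,0,0,0],[0,0,0,0,0,0],[0,0,0,0,0,0],[0,0,0,0,0,0],[0,0,0,0,0,0],[0,0,0,0,0,0]]]'
```

```text
time_s: 12.77
tool_pos: [543.5, -0.3, 147.4]
eef_rot: [-0.0, 0.705, 0.709, -0.0]
force: [2.4, 0.1, -11.1]
grip_width: 0.378
time_s: 13.77
tool_pos: [543.5, -0.3, 148.2]
eef_rot: [-0.0, 0.705, 0.709, -0.0]
force: [1.7, -0.0, -13.5]
grip_width: 0.379
```

```bash
python3 -m jog '[[[0,0,0.06,0,0,0],[0,0,0.06,0,0,0],[0,0,0,0,0,0]]]'
python3 -m jog '[[[0,0,0,0,0,0],[0,0,0,0,0,0],[0,0,0,0,0,0],[0,0,0,0,0,0],[0,0,0,0,0,0],[0,0,0,0,0,0],[0,0,-0.6,0,0,0],[0,0,-0.8,0,0,0],[-0.6,0,0,0,0,0],[-0.95,0,0,0,0,0],[-0.95,0,0,0,0,0],[-0.5,0.05,0,0,0,0]]]' 0
python3 -m jog '[[[0,0,0,0,0,0],[0,0,0,0,0,0]]]'
python3 - <<'E'
from h import *
togo([548,-125,121],(1,0))
W=eyes.snapshot('wrist'); save(W,"w2")
for c,a in blobs(W,'green',amin=100): print(c.round(1),a,at_z(W,c,131).round(1))
for l in place_of(W,"disc"): print(l["pixel"],at_z(W,l["pixel"],120))
S=eyes.snapshot('top')
for c,a in blobs(S,'green',(160,185,278,300)): print(c.round(1),a,at_z(S,c,132).round(1))
E
```

```text
time_s: 14.02
tool_pos: [544.0, -0.3, 144.3]
eef_rot: [0.0, 0.705, 0.709, 0.0]
force: [-1.3, -0.7, -2.6]
grip_width: 0.379
time_s: 15.02
tool_pos: [546.4, -123.6, 199.9]
eef_rot: [0.001, 0.706, 0.708, -0.0]
force: [0.5, -0.2, -0.3]
grip_width: 0.999
time_s: 15.18
tool_pos: [546.4, -121.3, 199.4]
eef_rot: [-0.0, 0.706, 0.708, 0.0]
force: [0.8, -0.9, -0.8]
grip_width: 1.001
t 15.18 tcp [ 546.4 -121.3  199.4] x [-0.003  1.     0.001] y [1.    0.003 0.   ] z [ 0.     0.001 -1.   ] F [ 0.8 -0.9 -0.8] grip 1.001 q [-0.33  0.36 -0.03  1.18  0.    1.24]
shift tool mm [-3.7  1.6 78.4] units [-0.09  0.04  1.96]
turn units(6deg) [ 0.   -0.    0.02]
turn units(6deg) [ 1.000e-02  0.000e+00 -2.998e+01]
[210.  257.1] 2512 [ 548.7 -126.5  131. ]
```

View pics/w2.png

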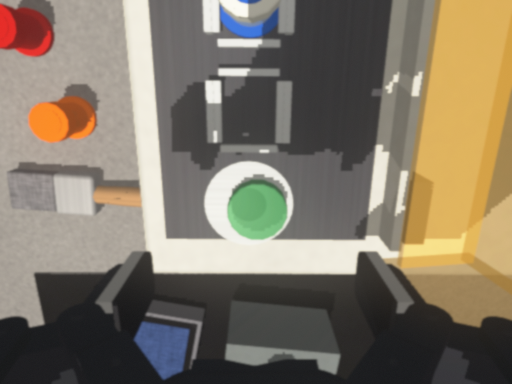

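The disc is at px (210,257) and the white window plate under it is clear of the fingers. I'll grip with 25 N.

```bash
python3 -m jog '[[[-0.14,0.05,0.6,0,0,0],[0,0,0.7,0,0,0],[0,0,0.4,0,0,0],[0,0,0.22,0,0,0],[0,0,0,0,0,0],[0,0,0,0,0,0]]]'
python3 -m jog '[[[0,0,0,0,0,0],[0,0,0,0,0,0],[0,0,0,0,0,0],[0,0,0,0,0,0],[0,0,0,0,0,0],[0,0,0,0,0,0],[0,0,0,0,0,0],[0,0,0,0,0,0],[0,0,0,0,0,0],[0,0,0,0,0,0],[0,0,0,0,0,0],[0,0,0,0,0,0]]]' 1 25
```

```text
time_s: 15.83
tool_pos: [548.3, -125.1, 122.9]
eef_rot: [-0.0, 0.705, 0.709, -0.0]
force: [0.4, -0.1, 0.2]
grip_width: 1.001
time_s: 16.83
tool_pos: [549.1, -126.2, 123.9]
eef_rot: [0.001, 0.705, 0.709, 0.001]
force: [-0.8, 0.9, 6.4]
grip_width: 0.453
```

```bash
python3 -m jog '[[[0,0,-0.1,0,0,0],[0,0,-0.4,0,0,0],[0,0,-0.6,0,0,0],[0,0,-0.8,0,0,0],[0,0,0,0,0,0],[-0.7,-0.4,0,0,0,0],[-0.75,-0.45,0,0,0,0],[-0.75,-0.45,0,0,0,0],[-0.75,-0.45,0,0,0,0],[-0.75,-0.45,0,0,0,0],[-0.75,-0.45,0,0,0,0],[-0.75,-0.45,0,0,0,0]]]'
python3 -m jog '[[[0,0,0,0,0,0],[0,0,0,0,0,0],[0,0,0,0,0,0]]]'
python3 - <<'E'
from h import *
togo([420,-340,60],(1,0))
T=eyes.snapshot("top"); save(T,"t2",(90,260,250,420),3.4)
W=eyes.snapshot("wrist")
print(blobs(T,"green",(140,260,260,400)))
for p in(T,W):
  for l in place_of(p,"case_floor"): print(l["confidence"],at_z(p,l["pixel"],8).round(1))
  for c,a in blobs(p,"blue",amin=150): print(c.round(1),a,at_z(p,c,8).round(1))
E
```

```text
time_s: 17.83
tool_pos: [424.2, -335.7, 198.4]
eef_rot: [-0.0, 0.705, 0.709, 0.0]
force: [0.6, -0.1, -0.4]
grip_width: 0.448
time_s: 18.08
tool_pos: [425.2, -334.2, 198.4]
eef_rot: [-0.0, 0.706, 0.709, 0.0]
force: [-0.5, 0.8, -1.0]
grip_width: 0.45
t 18.08 tcp [ 425.2 -334.2  198.4] x [-0.004  1.     0.001] y [ 1.     0.004 -0.   ] z [-0.     0.001 -1.   ] F [-0.5  0.8 -1. ] grip 0.45 q [-0.78  0.32 -0.09  1.16  0.    0.78]
shift tool mm [ -6.   -5.2 138.3] units [-0.15 -0.13  3.46]
turn units(6deg) [-0.   -0.01  0.04]
turn units(6deg) [ 2.000e-02 -0.000e+00 -2.996e+01]
[(array([179.28571429, 345.        ]), np.int32(7)), (array([211.51587302, 364.47619048]), np.int32(126))]
0.57 [ 417.2 -340.8    8. ]
0.85 [ 413.2 -345.4    8. ]
[169.  243.1] 8766 [ 415.1 -341.8    8. ]
```

View pics/t2.png

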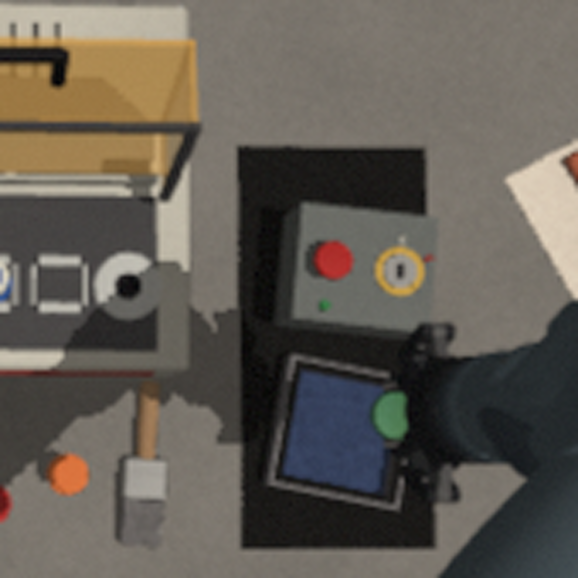

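```bash
python3 -m jog '[[[-0.19,-0.23,0.6,0,0,0],[0,0,0.9,0,0,0],[0,0,0.9,0,0,0],[0,0,0.9,0,0,0],[0,0,0.7,0,0,0],[0,0,0.3,0,0,0],[0,0,0.2,0,0,0],[0,0,0.1,0,0,0],[0,0,0.04,0,0,0],[0,0,0,0,0,0],[0,0,0,0,0,0]]]'
```

```text
time_s: 19.2
tool_pos: [417.2, -342.9, 14.3]
eef_rot: [0.001, 0.705, 0.709, 0.0]
force: [0.5, 0.5, -0.0]
grip_width: 0.449
```

```bash
python3 -m jog '[[[0,0,0.03,0,0,0],[0,0,0.03,0,0,0],[0,0,0,0,0,0],[0,0,0,0,0,0]]]'
```

```text
time_s: 19.53
tool_pos: [417.0, -343.0, 11.9]
eef_rot: [0.001, 0.705, 0.709, 0.0]
force: [0.0, 1.0, 5.2]
grip_width: 0.453
```

```bash
python3 -m jog '[[[0,0,0,0,0,0],[0,0,0,0,0,0],[0,0,0,0,0,0],[0,0,0,0,0,0],[0,0,-0.2,0,0,0],[0,0,-0.6,0,0,0],[0,0,-0.9,0,0,0],[0,0,-1,0,0,0],[0,0,-1,0,0,0],[0,0,-1,0,0,0],[0,0,-1,0,0,0],[0,0,-1,0,0,0]]]' 0.38
python3 -m jog '[[[0,0,-1,0,0,0],[0,0,-1,0,0,0],[0,0,-1,0,0,0],[0.7,0.3,0,0,0,0],[0.9,0.3,0,0,0,0],[0.9,0.3,0,0,0,0],[0.9,0.3,0,0,0,0],[0.9,0.3,0,0,0,0],[0.9,0.3,0,0,0,0],[0.9,0.3,0,0,0,0],[0.9,0.3,0,0,0,0],[0,0,0,0,0,0]]]' 0
python3 - <<'E'
from h import *
togo([690,-2,430],(1,0))
T=eyes.snapshot("top")
for c,a in blobs(T,"green",(190,245,325,375)): print("disc",c,a,at_z(T,c,20).round(1))
W=eyes.snapshot("wrist"); save(W,"w3")
for l in place_of(W,"hood_handle"): print(l["confidence"],l["pixel"],at_z(W,l["pixel"],332).round(1))
E
```

```text
time_s: 20.53
tool_pos: [415.8, -341.6, 281.4]
eef_rot: [0.0, 0.705, 0.709, 0.0]
force: [-0.0, -0.7, -0.1]
grip_width: 0.625
time_s: 21.53
tool_pos: [511.6, -55.8, 399.1]
eef_rot: [-0.001, 0.703, 0.711, 0.001]
force: [-0.5, 0.5, -0.4]
grip_width: 0.999
t 21.53 tcp [511.6 -55.8 399.1] x [-0.012  1.     0.003] y [1.    0.012 0.001] z [ 0.001  0.003 -1.   ] F [-0.5  0.5 -0.4] grip 0.999 q [-0.23  0.28  0.37  1.67  0.    1.32]
shift tool mm [ 51.7 179.  -30.6] units [ 1.29  4.48 -0.77]
turn units(6deg) [ 0.01 -0.03  0.12]
turn units(6deg) [ 5.000e-02  1.000e-02 -2.988e+01]
disc [215.4957265  340.63247863] 117 [ 418.  -312.5   20. ]
```

View pics/w3.png

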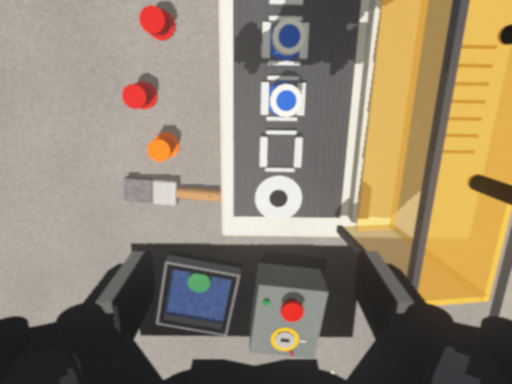

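```bash
python3 -m jog '[[[0.2,0.7,0,0,0,0.06],[0.2,0.7,0,0,0,0.06],[0.2,0.7,0,0,0,0],[0.2,0.7,0,0,0,0],[0.2,0.7,0,0,0,0],[0.2,0.7,0,0,0,0],[0,0,0,0,0,0],[0,0,0,0,0,0],[0,0,0,0,0,0]]]'
python3 - <<'E'
from h import *
togo([690,-2,400],(1,0))
W=eyes.snapshot("wrist"); save(W,"w4")
for l in place_of(W,"hood_handle"): print(l["confidence"],l["pixel"],at_z(W,l["pixel"],332).round(1))
for y in(-50,0,50): print(proj(W,[685,y,334]))
E
```

```text
time_s: 22.43
tool_pos: [668.2, -18.1, 396.0]
eef_rot: [0.002, 0.711, 0.704, 0.002]
force: [-0.7, -0.4, -0.4]
grip_width: 1.005
t 22.43 tcp [668.2 -18.1 396. ] x [ 0.01   1.    -0.001] y [ 1.    -0.01   0.006] z [ 0.006 -0.001 -1.   ] F [-0.7 -0.4 -0.4] grip 1.005 q [-0.12  0.76  1.19  1.99 -0.    1.46]
shift tool mm [16.4 21.7 -3.9] units [ 0.41  0.54 -0.1 ]
turn units(6deg) [ 0.06  0.01 -0.09]
turn units(6deg) [ 1.000e-02 -9.000e-02  2.991e+01]
0.7 [185.1, 275.8] [682.7  -5.3 332. ]
[251.14049346 278.80955924]
[177.75053652 279.84167211]
[ 93.19848586 281.03076205]
```

View pics/w4.png

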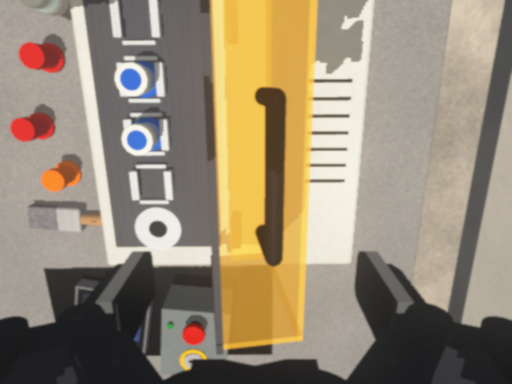

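```bash
python3 -m jog '[[[0.3,0,0.5,0,0,0],[0,0,0.5,0,0,0],[0,0.15,0.5,0,0,0],[0,0.15,0.4,0,0,0],[0,0,0.1,0,0,0],[0,0,0,0,0,0],[0,0,0,0,0,0]]]'
python3 - <<'E'
from h import *
togo([683,-4,316],(1,0))
E
```

```text
time_s: 23.12
tool_pos: [680.6, -6.3, 320.5]
eef_rot: [0.003, 0.71, 0.704, 0.002]
force: [0.1, 0.9, 0.3]
grip_width: 1.002
t 23.12 tcp [680.6  -6.3 320.5] x [ 0.008  1.    -0.   ] y [ 1.    -0.008  0.007] z [ 0.007 -0.    -1.   ] F [0.1 0.9 0.3] grip 1.002 q [-0.1   0.65  0.75  1.67  0.    1.48]
shift tool mm [2.3 2.4 4.5] units [0.06 0.06 0.11]
turn units(6deg) [ 0.07  0.   -0.08]
turn units(6deg) [ 1.000e-02 -1.100e-01  2.992e+01]
```

```bash
python3 -m jog '[[[0.06,0.06,0.1,0,0,0],[0,0,0,0,0,0],[0,0,0,0,0,0],[0,0,0,0,0,0],[0,0,0,0,0,0],[0,0,0,0,0,0],[0,0,0,0,0,0],[0,0,0,0,0,0],[0,0,0,0,0,0],[0,0,0,0,0,0],[0,0,0,0,0,0],[0,0,0,0,0,0]]]' 1 35
python3 -m jog '[[[0,-0.24,-0.04,0,0,0],[0,-0.24,-0.03,0,0,0],[0,-0.24,-0.03,0,0,0],[0,-0.24,-0.02,0,0,0],[0,-0.24,0,0,0,0],[0,-0.24,0.02,0,0,0],[0,-0.24,0.03,0,0,0],[0,-0.24,0.03,0,0,0],[0,0,0,0,0,0]]]'
```

```text
time_s: 24.12
tool_pos: [683.6, -3.6, 314.0]
eef_rot: [0.002, 0.71, 0.704, 0.002]
force: [-1.7, 0.4, -0.0]
grip_width: 0.128
time_s: 24.87
tool_pos: [608.5, -3.2, 317.9]
eef_rot: [0.005, 0.71, 0.704, 0.004]
force: [1.5, -0.1, 6.6]
grip_width: 0.123
```

```bash
python3 -m jog '[[[0,-0.24,0.05,0,0,0],[0,-0.24,0.06,0,0,0],[0,-0.23,0.07,0,0,0],[0,-0.23,0.08,0,0,0],[0,-0.22,0.1,0,0,0],[0,-0.22,0.11,0,0,0],[0,-0.22,0.11,0,0,0],[0,-0.21,0.12,0,0,0],[0,0,0,0,0,0]]]'
python3 -m jog '[[[0,-0.2,0.14,0,0,0],[0,-0.2,0.15,0,0,0],[0,-0.19,0.16,0,0,0],[0,-0.18,0.16,0,0,0],[0,-0.17,0.18,0,0,0],[0,-0.16,0.18,0,0,0],[0,-0.15,0.19,0,0,0],[0,-0.14,0.2,0,0,0],[0,0,0,0,0,0]]]'
python3 -c "
from h import *
state(); T=eyes.snapshot('side'); save(T,'s2',(60,270,120,330),2.8)"
```

```text
time_s: 25.62
tool_pos: [534.9, -2.8, 288.4]
eef_rot: [0.003, 0.71, 0.704, 0.002]
force: [-2.5, -0.1, 7.2]
grip_width: 0.124
time_s: 26.37
tool_pos: [477.3, -2.5, 231.4]
eef_rot: [0.001, 0.71, 0.704, -0.0]
force: [-5.0, -3.5, 0.3]
grip_width: 0.127
t 26.37 tcp [477.3  -2.5 231.4] x [ 0.008  1.    -0.002] y [ 1.    -0.008  0.002] z [ 0.002 -0.002 -1.   ] F [-5.  -3.5  0.3] grip 0.127 q [-0.14  0.18 -0.19  1.2  -0.    1.44]
```

View pics/s2.png

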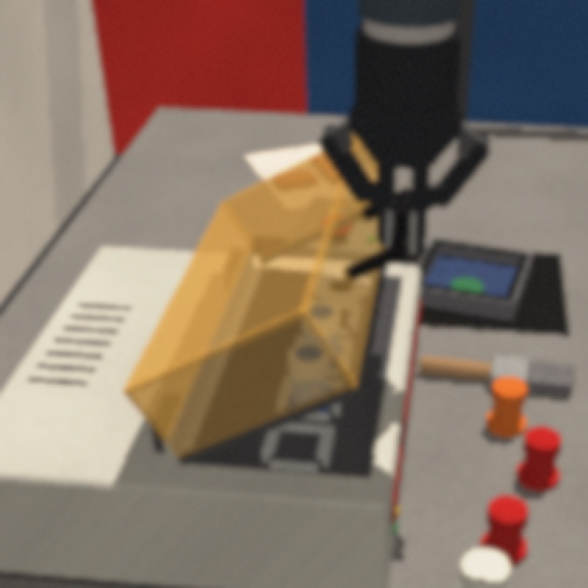

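```bash
python3 -m jog '[[[0,0,0,0,0,0],[0,0,0,0,0,0],[0,0,0,0,0,0],[0,0,-0.3,0,0,0],[0,0,-0.7,0,0,0],[0,0,-0.8,0,0,0],[0,0,-0.7,0,0,0],[0,0.5,0,0,0,0],[0,0.7,0,0,0,0],[0,0.7,0,0,0,0]]]' 0.7
python3 -m jog '[[[0,0,0,0,0,0],[0,0,0.5,0,0,0],[0,0,0.5,0,0,0],[0,0,0.4,0,0,0],[0,0,0,0,0,0],[0,0,0,0,0,0]]]' 1 30
```

```text
time_s: 27.25
tool_pos: [556.7, -2.5, 334.1]
eef_rot: [0.003, 0.71, 0.704, 0.003]
force: [0.5, 0.4, 0.2]
grip_width: 0.298
time_s: 27.75
tool_pos: [554.5, -2.5, 276.0]
eef_rot: [0.001, 0.71, 0.704, 0.001]
force: [0.2, -0.7, 0.7]
grip_width: -0.0
```

```bash
python3 -m jog '[[[0,0,0.25,0,0,0],[0,0,0.25,0,0,0],[0,-0.15,0.2,0,0,0],[0,-0.15,0.2,0,0,0],[0,-0.15,0.2,0,0,0],[0,-0.15,0.2,0,0,0],[0,-0.1,0.2,0,0,0],[0,0,0,0,0,0]]]'
python3 -m jog '[[[0,-0.1,0.15,0,0,0],[0,-0.1,0.15,0,0,0],[0,-0.1,0.12,0,0,0],[0,0,0.08,0,0,0],[0,0,0.06,0,0,0],[0,0,0,0,0,0],[0,0,0,0,0,0]]]'
```

```text
time_s: 28.42
tool_pos: [527.4, -2.5, 217.4]
eef_rot: [0.002, 0.71, 0.704, 0.002]
force: [-0.3, 0.8, 0.5]
grip_width: 0.001
time_s: 29.0
tool_pos: [514.8, -2.4, 195.0]
eef_rot: [0.002, 0.71, 0.704, 0.001]
force: [-5.3, -0.2, 11.0]
grip_width: -0.001
```

```bash
python3 -m jog '[[[0,0,0.08,0,0,0],[0,0,0.07,0,0,0],[0,0,0,0,0,0],[0,0,0,0,0,0]]]'
python3 -c "
from h import *
state(); T=eyes.snapshot('side'); save(T,'s3',(60,270,120,330),2.8)"
```

```text
time_s: 29.33
tool_pos: [515.0, -2.4, 194.8]
eef_rot: [0.004, 0.71, 0.704, 0.003]
force: [-19.3, 0.3, 46.9]
grip_width: 0.001
t 29.33 tcp [515.   -2.4 194.8] x [ 0.007  1.    -0.002] y [ 1.    -0.007  0.009] z [ 0.009 -0.002 -1.   ] F [-19.3   0.3  46.9] grip 0.001 q [-0.13  0.26 -0.18  1.12 -0.    1.45]
```

View pics/s3.png

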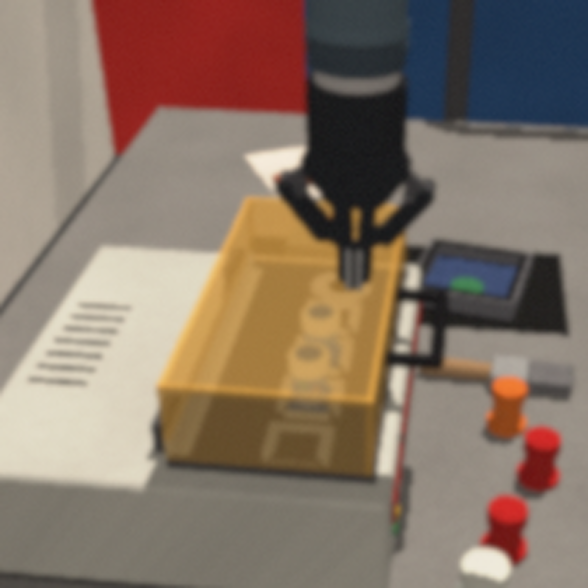

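The hood is shut: hard stop at z = 195 mm, and the picture shows it flat. On to the key.

```bash
python3 -m jog '[[[0,0,-0.3,0,0,0],[0,0,-0.8,0,0,0],[0,0,-0.8,0,0,0],[0.8,-0.25,-0.3,0,0,0],[0.9,-0.3,0,0,0,0],[0.9,-0.3,0,0,0,0],[0.9,-0.3,0,0,0,0],[0.9,-0.3,0,0,0,0],[0.9,-0.3,0,0,0,0],[0.9,-0.3,0,0,0,0],[0.9,-0.3,0,0,0,0],[0.7,-0.3,0,0,0,0]]]' 0.4
python3 -m jog '[[[0,0,0,0,0,0],[0,0,0,0,0,0],[0,0,0,0,0,0],[0,0,0,0,0,0]]]'
python3 - <<'E'
from h import *
togo([407,337,230],(1,0))
W=eyes.snapshot("wrist"); save(W,"w5")
for n,z in(("key",18),("key_block",0)):
  for l in place_of(W,n): print(n,l["confidence"],l["pixel"],at_z(W,l["pixel"],z).round(1))
l=cut_out(W,"key")
if l:
  m=l[0]["region"].astype(np.uint8); c=max(cv2.findContours(m,0,1)[0],key=cv2.contourArea); print(l[0]["confidence"],cv2.minAreaRect(c),m.sum())
for c,a in blobs(W,"red",amin=20): print("red",c,a,at_z(W,c,70).round(1))
E
```

```text
time_s: 30.38
tool_pos: [410.4, 312.8, 274.6]
eef_rot: [0.002, 0.709, 0.705, 0.001]
force: [1.2, 0.8, -1.0]
grip_width: 0.599
time_s: 30.72
tool_pos: [412.0, 309.4, 275.0]
eef_rot: [0.002, 0.71, 0.704, 0.001]
force: [0.4, -0.6, 0.4]
grip_width: 0.601
t 30.72 tcp [412.  309.4 275. ] x [ 0.009  1.    -0.001] y [ 1.    -0.009  0.005] z [ 0.005 -0.001 -1.   ] F [ 0.4 -0.6  0.4] grip 0.601 q [ 0.52  0.24  0.01  1.33 -0.    2.1 ]
shift tool mm [27.5 -5.5 45. ] units [ 0.69 -0.14  1.12]
turn units(6deg) [ 0.05  0.01 -0.09]
turn units(6deg) [ 1.000e-02 -7.000e-02  2.991e+01]
key 0.8 [125.6, 249.7] [408.8 335.5  18. ]
key_block 0.91 [122.4, 248.7] [407.4 337.    0. ]
0.91 ((246.1554412841797, 131.40931701660156), (14.252350807189941, 35.84681701660156), 59.74356460571289) 464
red [127.35714286 244.21428571] 42 [403.8 340.2  70. ]
red [310.38241525 227.96504237] 944 [380.9 125.6  70. ]
red [333.24460432 303.4028777 ] 139 [471.3  91.9  70. ]
red [353.02222222 209.04074074] 270 [355.6  63.8  70. ]
```

View pics/w5.png

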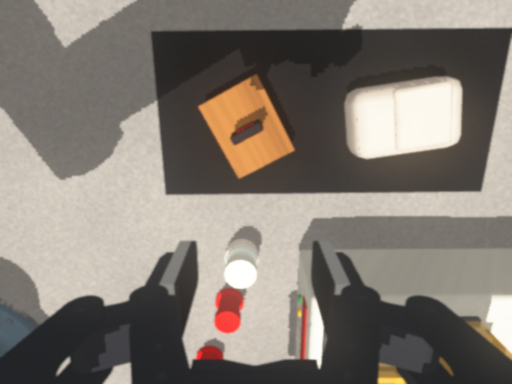

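```bash
python3 - <<'E'
from h import *
W=eyes.snapshot("wrist")
hsv=cv2.cvtColor(W["pixels"],cv2.COLOR_RGB2HSV)
m=((hsv[...,0]>5)&(hsv[...,0]<20)&(hsv[...,1]>110)&(hsv[...,2]>90)).astype(np.uint8); m[190:]=0
c=max(cv2.findContours(m,0,1)[0],key=cv2.contourArea)
P=np.array([at_z(W,(p[0][1],p[0][0]),40)[:2] for p in c],np.float32)
print("block top",cv2.minAreaRect(P))
l=cut_out(W,"key")[0]; mm=l["region"].astype(np.uint8); c=max(cv2.findContours(mm,0,1)[0],key=cv2.contourArea)
P=np.array([at_z(W,(p[0][1],p[0][0]),70)[:2] for p in c],np.float32); print("key",cv2.minAreaRect(P),P.mean(0))
T=eyes.snapshot("top")
# control box and case pose
for n in("control_box","case","key_block"):
  l=cut_out(T,n)[0]; mm=l["region"].astype(np.uint8); c=max(cv2.findContours(mm,0,1)[0],key=cv2.contourArea)
  P=np.array([at_z(T,(p[0][1],p[0][0]),{"control_box":70,"case":24,"key_block":40}[n])[:2] for p in c],np.float32); print(n,l["confidence"],cv2.minAreaRect(P))
E
```

```text
block top ((405.7700500488281, 335.0924072265625), (72.6258544921875, 92.51627349853516), 27.41000747680664)
key ((405.9942321777344, 336.0914611816406), (34.13043975830078, 12.934417724609375), 26.01226806640625) [406.64957 336.25238]
control_box 0.9 ((564.125, -346.1440734863281), (149.16030883789062, 119.87454986572266), 84.4599380493164)
case 0.62 ((413.1810302734375, -344.5504455566406), (133.7534637451172, 128.6510467529297), 79.24205780029297)
key_block 0.81 ((405.14410400390625, 330.1889953613281), (71.863037109375, 94.65261840820312), 27.789875030517578)
```

```bash
python3 -m jog '[[[0.33,-0.07,0,0,0,0],[0.33,-0.07,0,0,0,0],[0,0,0,0,0,-1],[0,0,0,0,0,-1],[0,0,0,0,0,-1],[0,0,0,0,0,-1],[0,0,0,0,0,-1],[0,0,0,0,0,-1],[0,0,0,0,0,-1],[0,0,0,0,0,-1],[0,0,0,0,0,-1],[0,0,0,0,0,-1]]]'
python3 -m jog '[[[0,0,0,0,0,-1],[0,0,0,0,0,-1],[0,0,0,0,0,-1],[0,0,0,0,0,-1],[0,0,0,0,0,-1],[0,0,0,0,0,-1],[0,0,0,0,0,-1],[0,0,0,0,0,-1],[0,0,0,0,0,-1],[0,0,0,0,0,-0.4],[0,0,0,0,0,0],[0,0,0,0,0,0]]]'
python3 -c "
from h import *
togo([406.3,336,110],(-np.sin(np.radians(27)),np.cos(np.radians(27))))"
```

```text
time_s: 32.22
tool_pos: [405.9, 338.4, 275.3]
eef_rot: [0.002, 0.259, 0.966, 0.001]
force: [0.4, 0.1, 0.5]
grip_width: 0.596
time_s: 33.22
tool_pos: [406.0, 338.0, 275.2]
eef_rot: [0.003, -0.225, 0.974, -0.001]
force: [0.8, 1.0, 0.0]
grip_width: 0.597
t 33.22 tcp [406.  338.  275.2] x [-0.899 -0.438 -0.005] y [-0.438  0.899 -0.002] z [ 0.005  0.    -1.   ] F [0.8 1.  0. ] grip 0.597 q [ 0.58  0.27  0.04  1.34 -0.    0.12]
shift tool mm [  1.4  -1.5 165.2] units [ 0.04 -0.04  4.13]
turn units(6deg) [-0.02  0.05 -0.17]
turn units(6deg) [ 0.07  0.03 29.83]
```

```bash
python3 -m jog '[[[0.04,-0.04,0.8,0,0.05,-0.17],[0,0,0.8,0,0,0],[0,0,0.8,0,0,0],[0,0,0.8,0,0,0],[0,0,0,0,0,0],[0,0,0,0,0,0],[0,0,0,0,0,0]]]'
python3 - <<'E'
from h import *
togo([406.3,336,46],(-np.sin(np.radians(27)),np.cos(np.radians(27))))
W=eyes.snapshot("wrist"); save(W,"w6")
l=cut_out(W,"key")
for k in l: print(k["confidence"],k["pixel"])
mm=l[0]["region"].astype(np.uint8); c=max(cv2.findContours(mm,0,1)[0],key=cv2.contourArea)
P=np.array([at_z(W,(p[0][1],p[0][0]),78)[:2] for p in c],np.float32); print("key",cv2.minAreaRect(P),P.mean(0))
for l in place_of(W,"key"): print(l["confidence"],at_z(W,l["pixel"],18).round(1))
for d in (-17,17):
  for e in (-5,5):
    a=np.radians(27); print(proj(W,[406.3+d*np.cos(a)-e*np.sin(a),336+d*np.sin(a)+e*np.cos(a),78]).round(1))
E
```

```text
time_s: 33.8
tool_pos: [406.6, 335.4, 149.0]
eef_rot: [0.001, -0.233, 0.972, -0.001]
force: [0.3, 0.1, 0.0]
grip_width: 0.602
t 33.80 tcp [406.6 335.4 149. ] x [-0.891 -0.454 -0.001] y [-0.454  0.891 -0.002] z [ 0.002 -0.001 -1.   ] F [0.3 0.1 0. ] grip 0.602 q [ 0.57  0.32 -0.22  1.03 -0.    0.1 ]
shift tool mm [  0.2   0.9 103. ] units [0.   0.02 2.58]
turn units(6deg) [-0.02  0.01 -0.  ]
turn units(6deg) [2.000e-02 3.000e-02 2.999e+01]
0.58 [197.7, 258.5]
key ((402.4071960449219, 334.28216552734375), (39.13920593261719, 10.44123649597168), 26.8185977935791) [402.26144 333.8779 ]
0.78 [406.8 336.9  18. ]
[178.3 249.9]
[178.4 265.5]
[227.3 250.1]
[227.4 265. ]
```

View pics/w6.png

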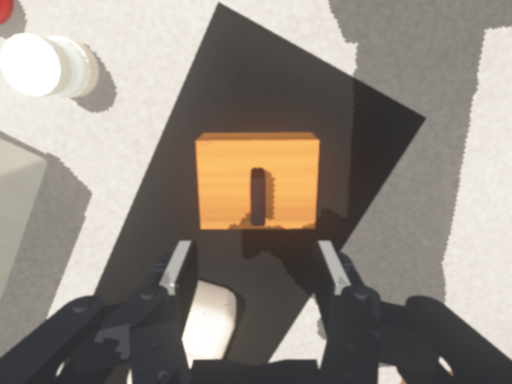

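```bash
python3 -m jog '[[[0,0,0.8,0,0,0],[0,0,0.8,0,0,0],[0,0,0.7,0,0,0],[0,0,0.25,0,0,0],[0,0,0,0,0,0],[0,0,0,0,0,0]]]'
python3 -m jog '[[[0,0,0,0,0,0],[0,0,0,0,0,0],[0,0,0,0,0,0],[0,0,0,0,0,0],[0,0,0,0,0,0],[0,0,0,0,0,0],[0,0,0,0,0,0],[0,0,0,0,0,0],[0,0,0,0,0,0],[0,0,0,0,0,0]]]' 1 60
python3 -c "
from h import *
state()"
```

```text
time_s: 34.45
tool_pos: [406.6, 334.8, 46.5]
eef_rot: [0.001, -0.233, 0.972, -0.001]
force: [-0.4, 0.3, 1.0]
grip_width: 0.596
time_s: 35.28
tool_pos: [406.7, 335.9, 46.8]
eef_rot: [0.001, -0.234, 0.972, 0.0]
force: [-1.6, 3.2, 6.7]
grip_width: 0.107
t 35.28 tcp [406.7 335.9  46.8] x [-0.891 -0.454 -0.002] y [-0.454  0.891 -0.   ] z [ 0.002  0.001 -1.   ] F [-1.6  3.2  6.7] grip 0.107 q [ 0.57  0.41 -0.37  0.78 -0.    0.1 ]
```

```bash
python3 -m jog '[[[0,0,-0.2,0,0,0],[0,0,-0.4,0,0,0],[0,0,-0.8,0,0,0],[0,0,-0.9,0,0,0],[0,0,-0.9,0,0,0],[0,0,-0.9,0,0,0],[0,0,-0.9,0,0,0],[0,0,-0.5,0,0,0],[0,0,0,0,0,0]]]'
python3 -m jog '[[[0.15,-0.5,0,0,0,0],[0.2,-0.8,0,0,0,0],[0.23,-0.88,0,0,0,0],[0.23,-0.88,0,0,0,0],[0.23,-0.88,0,0,0,0],[0.23,-0.88,0,0,0,0],[0.23,-0.88,0,0,0,0],[0.23,-0.88,0,0,0,0],[0.23,-0.88,0,0,0,0],[0.23,-0.88,0,0,0,0],[0.23,-0.88,0,0,0,0],[0.23,-0.88,0,0,0,0]]]'
python3 -m jog '[[[0.23,-0.88,0,0,0,0],[0.23,-0.88,0,0,0,0],[0.23,-0.88,0,0,0,0],[0.23,-0.88,0,0,0,0],[0.23,-0.88,0,0,0,0],[0.23,-0.88,0,0,0,0],[0.2,-0.6,0,0,0,0],[0,0,0,0,0,0],[0,0,0,0,0,0]]]'
python3 - <<'E'
from h import *
togo([563,-385,200],(np.sin(np.radians(7)),np.cos(np.radians(7))))
E
```

```text
time_s: 36.03
tool_pos: [408.1, 335.8, 271.1]
eef_rot: [0.005, -0.233, 0.972, -0.0]
force: [1.0, 0.1, 0.7]
grip_width: 0.11
time_s: 37.03
tool_pos: [493.6, -75.3, 265.5]
eef_rot: [-0.001, -0.233, 0.972, -0.001]
force: [1.4, 0.5, -0.1]
grip_width: 0.107
time_s: 37.78
tool_pos: [544.0, -312.8, 265.2]
eef_rot: [-0.001, -0.232, 0.973, -0.0]
force: [-0.3, 0.9, 0.5]
grip_width: 0.105
t 37.78 tcp [ 544.  -312.8  265.2] x [-0.892 -0.451  0.002] y [-0.451  0.892 -0.   ] z [-0.002 -0.001 -1.   ] F [-0.3  0.9  0.5] grip 0.105 q [-0.62  0.49  0.34  1.42 -0.   -1.09]
shift tool mm [ 15.5 -73.   65.2] units [ 0.39 -1.83  1.63]
turn units(6deg) [-0.01 -0.02  5.64]
turn units(6deg) [ 3.000e-02 -1.000e-02 -2.436e+01]
```

```bash
python3 -m jog '[[[0.2,-0.9,0,0,0,0],[0.2,-0.9,0,0,0,0],[0,0,0,0,0,1],[0,0,0,0,0,1],[0,0,0,0,0,1],[0,0,0,0,0,1],[0,0,0,0,0,1],[0,0,0.5,0,0,0.6],[0,0,0.5,0,0,0],[0,0,0,0,0,0],[0,0,0,0,0,0]]]'
python3 - <<'E'
from h import *
togo([563,-385,200],(np.sin(np.radians(6.5)),np.cos(np.radians(6.5))))
W=eyes.snapshot("wrist"); save(W,"w7")
for l in place_of(W,"keyhole"): print(l["confidence"],l["pixel"],at_z(W,l["pixel"],71).round(1))
for c,a in blobs(W,"yellow",amin=30): print("yel",c.round(1),a,at_z(W,c,71).round(1))
for c,a in blobs(W,"red",amin=60): print("red",c.round(1),a,at_z(W,c,88).round(1))
E
```

```text
time_s: 38.7
tool_pos: [562.2, -380.9, 226.0]
eef_rot: [-0.001, 0.057, 0.998, 0.0]
force: [-0.2, 0.7, -0.4]
grip_width: 0.107
t 38.70 tcp [ 562.2 -380.9  226. ] x [-0.993  0.114  0.003] y [ 0.114  0.993 -0.   ] z [-0.003  0.    -1.   ] F [-0.2  0.7 -0.4] grip 0.107 q [-0.69  0.61  0.45  1.41 -0.   -0.57]
shift tool mm [-1.3 -4.  26. ] units [-0.03 -0.1   0.65]
turn units(6deg) [-0.   -0.03 -0.01]
turn units(6deg) [-0.04  0.   29.99]
0.93 [172.5, 246.6] [ 562.4 -389.2   71. ]
yel [173.8 248.4] 1004 [ 563.8 -387.7   71. ]
red [179.2 328.9] 1321 [ 571.7 -320.2   88. ]
```

View pics/w7.png

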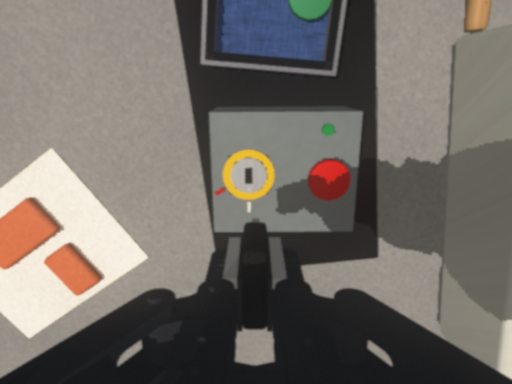

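```bash
python3 -m jog '[[[-0.055,-0.15,0.5,0,-0.03,0],[0,0,0.8,0,0,0],[0,0,0.8,0,0,0],[0,0,0.5,0,0,0],[0,0,0.3,0,0,0],[0,0,0,0,0,0],[0,0,0,0,0,0],[0,0,0,0,0,0]]]'
python3 - <<'E'
from h import *
togo([563.7,-387.2,100],(np.sin(np.radians(6.5)),np.cos(np.radians(6.5))))
W=eyes.snapshot("wrist"); save(W,"w8",(150,350,150,350),4); print("eye",W["eye"])
for l in place_of(W,"keyhole"): print(l["confidence"],l["pixel"],at_z(W,l["pixel"],71).round(1))
for l in place_of(W,"key"): print(l["confidence"],l["pixel"],at_z(W,l["pixel"],79).round(1))
for c,a in blobs(W,"red",amin=60): print("red",c.round(1),a,at_z(W,c,88).round(1))
for c,a in blobs(W,"yellow",amin=60): print("yel",c.round(1),a,at_z(W,c,71).round(1))
E
```

```text
time_s: 39.47
tool_pos: [566.5, -390.5, 113.6]
eef_rot: [0.003, 0.058, 0.998, -0.002]
force: [0.1, -0.1, -0.1]
grip_width: 0.104
t 39.47 tcp [ 566.5 -390.5  113.6] x [-0.993  0.115 -0.007] y [ 0.115  0.993 -0.004] z [ 0.006 -0.005 -1.   ] F [ 0.1 -0.1 -0.1] grip 0.104 q [-0.7   0.65  0.22  1.13  0.   -0.58]
shift tool mm [ 3.2  3.  13.6] units [0.08 0.08 0.34]
turn units(6deg) [-0.04  0.07 -0.02]
turn units(6deg) [ 0.11  0.07 29.98]
eye [ 490.57943526 -381.94113799  255.84806603]
0.87 [213.5, 258.0] [ 563.7 -389.4   71. ]
0.94 [229.9, 256.0] [ 570.1 -391.2   79. ]
red [225.6 391. ] 3546 [ 571.5 -320.    88. ]
red [238.6 217. ] 86 [ 568.8 -412.    88. ]
yel [203.9 261.9] 1824 [ 558.1 -386.6   71. ]
```

View pics/w8.png

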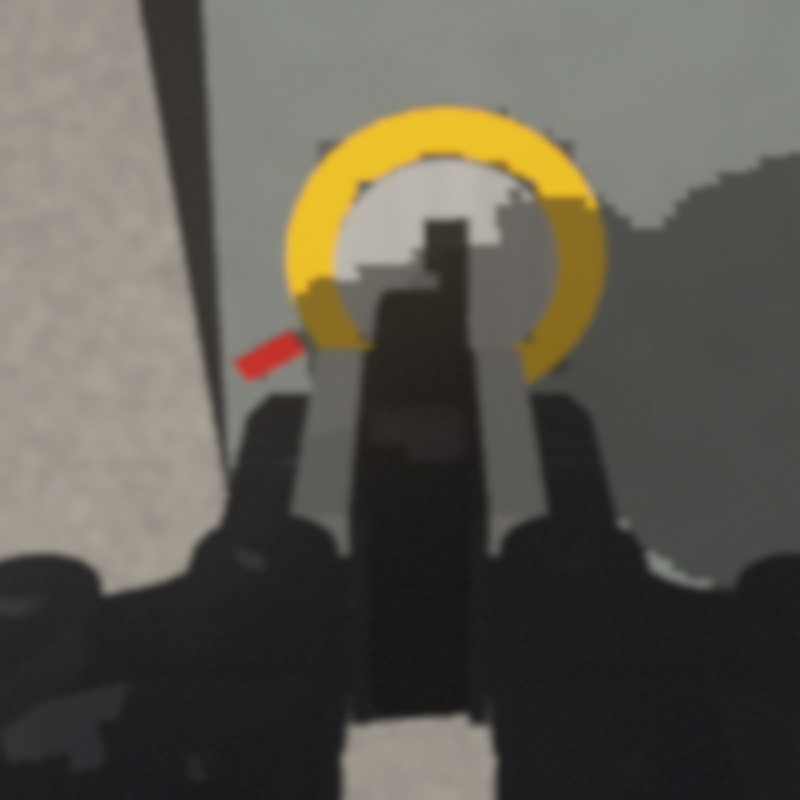

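```bash
python3 -m jog '[[[0.09,0.07,0,-0.04,0.07,0],[0,0,0,0,0,0],[0,0,0,0,0,0],[0,0,0,0,0,0],[0,0,0,0,0,0],[0,0,0,0,0,0]]]'
python3 - <<'E'
from h import *
togo([563.2,-387.3,100],(np.sin(np.radians(6.6)),np.cos(np.radians(6.6))))
W=eyes.snapshot("wrist"); save(W,"w9",(150,300,180,330),4)
for l in place_of(W,"keyhole"): print(l["confidence"],l["pixel"],at_z(W,l["pixel"],71).round(1))
for l in place_of(W,"key"): print(l["confidence"],l["pixel"],at_z(W,l["pixel"],84.8).round(1))
E
```

```text
time_s: 40.12
tool_pos: [562.0, -386.4, 111.2]
eef_rot: [-0.002, 0.058, 0.998, 0.001]
force: [-0.0, -0.2, -0.9]
grip_width: 0.108
t 40.12 tcp [ 562.  -386.4  111.2] x [-0.993  0.115  0.003] y [0.115 0.993 0.002] z [-0.003  0.002 -1.   ] F [-0.  -0.2 -0.9] grip 0.108 q [-0.7   0.65  0.22  1.14 -0.   -0.58]
shift tool mm [-1.3 -0.8 11.2] units [-0.03 -0.02  0.28]
turn units(6deg) [ 0.02 -0.03 -0.  ]
turn units(6deg) [-0.05 -0.03 30.  ]
0.65 [225.4, 250.4] [ 564.6 -390.    71. ]
```

View pics/w9.png

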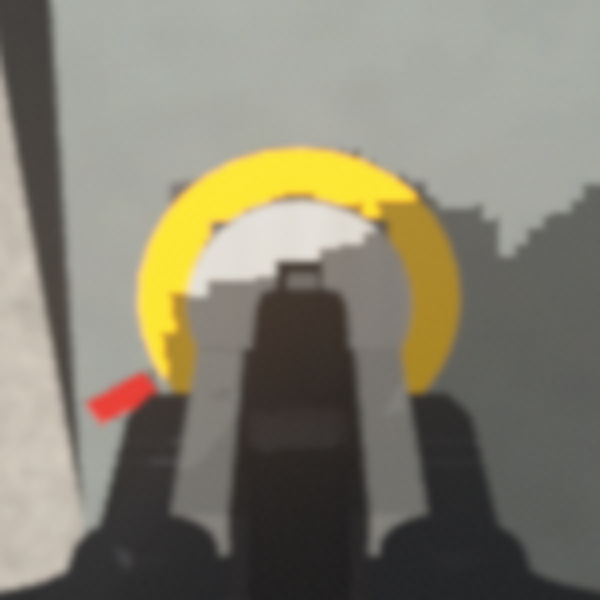

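```bash
python3 -m jog '[[[-0.01,0,0.15,0,0,0],[0,0,0.1,0,0,0],[0,0,0.1,0,0,0],[0,0,0.05,0,0,0],[0,0,0,0,0,0],[0,0,0,0,0,0]]]'
```

```text
time_s: 40.77
tool_pos: [563.7, -386.5, 95.0]
eef_rot: [-0.0, 0.058, 0.998, 0.001]
force: [5.4, 0.2, -1.4]
grip_width: 0.108
```

```bash
python3 -m jog '[[[-0.05,0,0.05,0,0,0],[0,0,0.05,0,0,0],[0,0,0.1,0,0,0],[0,0,0,0,0,0],[0,0,0,0,0,0],[0,0,0,0,0,0]]]'
```

```text
time_s: 41.27
tool_pos: [564.1, -386.4, 86.8]
eef_rot: [-0.002, 0.058, 0.998, 0.001]
force: [2.2, -0.2, -0.5]
grip_width: 0.109
```

```bash
python3 -m jog '[[[-0.03,0,0.08,0,0,0],[0,0,0.07,0,0,0],[0,0,0.06,0,0,0],[0,0,0.04,0,0,0],[0,0,0,0,0,0],[0,0,0,0,0,0]]]'; python3 -m jog '[[[0,0,0,0,0,0],[0,0,0,0,0,0],[0,0,0,0,0,0]]]'
```

```text
time_s: 41.77
tool_pos: [565.0, -386.6, 77.9]
eef_rot: [-0.002, 0.058, 0.998, 0.001]
force: [-2.4, 1.8, 4.8]
grip_width: 0.105
time_s: 42.02
tool_pos: [565.1, -386.6, 77.9]
eef_rot: [-0.002, 0.058, 0.998, 0.001]
force: [-2.4, 1.9, 6.1]
grip_width: 0.107
```

```bash
python3 -m jog '[[[0,0,0,0,0,0.5],[0,0,0,0,0,0.7],[0,0,0,0,0,0.7],[0,0,0,0,0,0.7],[0,0,0,0,0,0.7],[0,0,0,0,0,0.7],[0,0,0,0,0,0.7],[0,0,0,0,0,0],[0,0,0,0,0,0]]]'
python3 -c "
from h import *
o,M=state(); print(o['moment'],np.degrees(np.arctan2(M[1,1],M[0,1])))"
```

```text
time_s: 42.77
tool_pos: [565.5, -387.6, 77.9]
eef_rot: [-0.001, 0.299, 0.954, -0.0]
force: [-1.3, -1.5, 4.6]
grip_width: 0.102
t 42.77 tcp [ 565.5 -387.6   77.9] x [-0.822  0.57   0.002] y [ 0.57   0.822 -0.001] z [-0.003  0.    -1.   ] F [-1.3 -1.5  4.6] grip 0.102 q [-0.69  0.68  0.18  1.07 -0.   -0.09]
[-0.26895684  0.27222607  0.00235169] 55.26243901634653
```

```bash
python3 -m jog '[[[0,0,0,0,0,0.7],[0,0,0,0,0,0.7],[0,0,0,0,0,0.7],[0,0,0,0,0,0.7],[0,0,0,0,0,0.7],[0,0,0,0,0,0.7],[0,0,0,0,0,0.7],[0,0,0,0,0,0.4],[0,0,0,0,0,0],[0,0,0,0,0,0]]]'
python3 -c "
from h import *
o,M=state(); print(o['moment'],np.degrees(np.arctan2(M[1,1],M[0,1])))"
```

```text
time_s: 43.6
tool_pos: [564.9, -387.9, 77.9]
eef_rot: [-0.002, 0.549, 0.836, -0.001]
force: [-2.1, -1.5, 5.6]
grip_width: 0.109
t 43.60 tcp [ 564.9 -387.9   77.9] x [-0.398  0.918  0.001] y [ 0.918  0.398 -0.004] z [-0.004 -0.    -1.   ] F [-2.1 -1.5  5.6] grip 0.109 q [-0.69  0.68  0.18  1.07 -0.    0.47]
[-0.50949966  0.67529137  0.05330662] 23.435709204540178
```

```bash
for i in 1 2 ; do python3 -m jog '[[[0,0,0,0,0,0.4],[0,0,0,0,0,0.4],[0,0,0,0,0,0],[0,0,0,0,0,0]]]' >/dev/null
python3 -c "
from h import *
o,M=state(); print(o['moment'],np.degrees(np.arctan2(M[1,1],M[0,1])))"; done
```

```text
t 43.93 tcp [ 564.8 -388.    77.9] x [-0.319  0.948  0.001] y [ 0.948  0.319 -0.004] z [-0.004 -0.    -1.   ] F [-2.6 -2.5  5.6] grip 0.101 q [-0.69  0.68  0.18  1.07 -0.    0.55]
[-0.48449653  0.68222954 -0.00383816] 18.631899289861753
t 44.27 tcp [ 564.7 -388.    77.9] x [-0.239  0.971  0.001] y [ 0.971  0.239 -0.004] z [-0.004 -0.    -1.   ] F [-3.3 -3.   4.3] grip 0.107 q [-0.69  0.68  0.18  1.07 -0.    0.64]
[-0.47197783  0.80452088 -0.01261202] 13.831033068939538
```

```bash
for i in 1 2 ; do python3 -m jog '[[[0,0,0,0,0,0.3],[0,0,0,0,0,0.3],[0,0,0,0,0,0],[0,0,0,0,0,0]]]' >/dev/null
python3 -c "
from h import *
o,M=state(); print(o['moment'],np.degrees(np.arctan2(M[1,1],M[0,1])))"; done
```

```text
t 44.60 tcp [ 564.6 -387.9   77.9] x [-0.178  0.984  0.001] y [ 0.984  0.178 -0.004] z [-0.004 -0.    -1.   ] F [-3.5 -2.3  6.6] grip 0.107 q [-0.69  0.68  0.18  1.07 -0.    0.7 ]
[-0.45613106  0.7824185   0.10618979] 10.243871867546265
t 44.93 tcp [ 564.5 -387.8   77.9] x [-0.116  0.993  0.   ] y [ 0.993  0.116 -0.005] z [-0.005 -0.    -1.   ] F [-4.  -2.3  5.7] grip 0.106 q [-0.69  0.68  0.18  1.07 -0.    0.76]
[-0.36928037  0.84427389  0.26622485] 6.6744657107912655
```

```bash
python3 -m jog '[[[0,0,0,0,0,0],[0,0,0,0,0,0],[0,0,0,0,0,0],[0,0,0,0,0,0],[0,0,-0.3,0,0,0],[0,0,-0.7,0,0,0],[0,0,-0.8,0,0,0],[0,0,-0.8,0,0,0],[0.8,0,-0.2,0,0,0],[0.9,0,0,0,0,0],[0.9,0,0,0,0,0],[0,0,0,0,0,0]]]' 0.65
python3 -m jog '[[[0,0,0,0,0,0],[0,0,0,0,0,0],[0,0,0,0,0,0]]]'
python3 - <<'E'
from h import *
state()
T=eyes.snapshot("top");S=eyes.snapshot("side");W=eyes.snapshot("wrist")
a=cv2.resize(T["pixels"][130:250,310:400],(420,560),interpolation=cv2.INTER_CUBIC)
b=cv2.resize(S["pixels"][110:200,210:340],(370,256),interpolation=cv2.INTER_CUBIC)
w=cv2.resize(W["pixels"],(370,277)); f=np.zeros((560,800,3),np.uint8); f[:,:420]=a; f[:256,430:800]=b; f[260:537,430:800]=w
cv2.imwrite("pics/f1.png",f[:,:,::-1])
for c,a in blobs(T,"green",(190,245,325,375)): print("disc",c,a,at_z(T,c,20).round(1))
for n,z in(("keyhole",71),("case_floor",8)):
  for l in place_of(T,n): print(n,at_z(T,l["pixel"],z).round(1))
l=cut_out(T,"key"); print([(k["confidence"],k["pixel"],at_z(T,k["pixel"],105).round(1)) for k in l])
for n in("key",):
  for p,nm in((T,"T"),(S,"S"),(W,"W")): print(nm,[(round(l["confidence"],2),at_z(p,l["pixel"],49).round(1)) for l in place_of(p,n)])
E
```

```text
time_s: 45.93
tool_pos: [552.3, -276.9, 189.3]
eef_rot: [-0.004, 0.663, 0.748, 0.001]
force: [-0.5, -0.3, -0.6]
grip_width: 0.354
time_s: 46.18
tool_pos: [554.3, -284.6, 189.4]
eef_rot: [-0.001, 0.666, 0.746, -0.0]
force: [0.6, 0.6, 0.4]
grip_width: 0.347
t 46.18 tcp [ 554.3 -284.6  189.4] x [-0.114  0.993  0.002] y [ 0.993  0.114 -0.002] z [-0.003  0.002 -1.   ] F [0.6 0.6 0.4] grip 0.347 q [-0.58  0.49  0.15  1.23 -0.    0.88]
disc [213.44827586 337.17241379] 29 [ 424.7 -301.1   20. ]
case_floor [ 412.2 -330.3    8. ]
[]
T []
S [(0.52, array([ 560.2, -365.9,   49. ]))]
W [(0.7, array([ 565.3, -388.3,   49. ]))]
```

```bash
python3 -m jog '[[[0.3,0,-0.8,0,0,0],[0.8,0,-0.4,0,0,0],[0.9,-0.2,0,0,0,0],[0.9,-0.2,0,0,0,0],[0.9,-0.2,0,0,0,0],[0,0,0,0,0,0],[0,0,0,0,0,0],[0,0,0,0,0,0]]]'
python3 - <<'E'
from h import *
state()
T=eyes.snapshot("top");S=eyes.snapshot("side");W=eyes.snapshot("wrist")
for c,a in blobs(T,"green",(190,245,325,375)): print("disc T",c.round(1),a,at_z(T,c,20).round(1))
for c,a in blobs(S,"green",(100,200,250,330)): print("disc S",c.round(1),a,at_z(S,c,18).round(1))
for c,a in blobs(W,"green",amin=60): print("disc W",c.round(1),a,at_z(W,c,18).round(1))
for p,nm in((T,"T"),(S,"S"),(W,"W")):
  for n,z in(("keyhole",71),("key",49),("case_floor",8),("disc",8),("hood_handle",160)):
    print(nm,n,[(round(l["confidence"],2),at_z(p,l["pixel"],z).round(1)) for l in place_of(p,n)][:2])
def model(p,ang,tipz,c=(565,-387.5)):
  m=np.zeros((384,512),np.uint8); a=np.radians(ang); ux=np.array([np.cos(a),np.sin(a)]);uy=np.array([-ux[1],ux[0]])
  for hx,hy,z0,z1 in((9,5,22,30),(17,5,30,60)):
    P=[proj(p,[*(np.array(c)+sx*hx*ux+sy*hy*uy),tipz+z])[::-1] for sx in(-1,1) for sy in(-1,1) for z in(z0,z1)]
    cv2.fillConvexPoly(m,cv2.convexHull(np.array(P,np.float32)).astype(np.int32),1)
  return m
for p,nm in((T,"T"),(S,"S"),(W,"W")):
  l=cut_out(p,"key")
  for k in l[:2]:
    r=k["region"]; print(nm,k["confidence"],np.round(k["pixel"]),r.sum())
    best=sorted([(-((m:=model(p,a,z,(565+dx,-387.5+dy)))&r).sum()/(m|r).sum(),a,z,dx,dy) for a in range(-90,90,6) for z in(47,49,53,60) for dx in(-3,0,3) for dy in(-3,0,3)])[:4]; print(best)
E
```

```text
time_s: 47.3
tool_pos: [513.2, -135.9, 238.2]
eef_rot: [-0.001, 0.665, 0.747, -0.0]
force: [0.7, -0.6, 0.3]
grip_width: 0.349
t 47.30 tcp [ 513.2 -135.9  238.2] x [-0.115  0.993  0.002] y [ 0.993  0.115 -0.002] z [-0.002  0.001 -1.   ] F [ 0.7 -0.6  0.3] grip 0.349 q [-0.38  0.29 -0.03  1.26  0.    1.08]
disc S [161.3 286.7] 53 [ 418.6 -315.5   18. ]
disc W [288.2 155.2] 448 [ 413.2 -312.5   18. ]
disc W [332. 253.] 69 [ 537.6 -361.8   18. ]
T keyhole [(0.62, array([ 570.6, -381.1,   71. ]))]
T key []
T case_floor [(0.84, array([ 410.2, -348.7,    8. ])), (0.42, array([ 576.3, -402.8,    8. ]))]
T disc []
T hood_handle [(0.57, array([437.5,  -4. , 160. ]))]
S keyhole [(0.2, array([ 439.4, -125.1,   71. ]))]
S key [(0.43, array([ 577.1, -386.1,   49. ]))]
S case_floor [(0.85, array([ 418.8, -346.1,    8. ])), (0.53, array([ 424.5, -275.9,    8. ]))]
S disc [(0.49, array([ 414.4, -285.1,    8. ]))]
S hood_handle [(0.87, array([436.9,   6.6, 160. ]))]
W keyhole []
W key []
W case_floor []
W disc [(0.95, array([ 415.5, -315.2,    8. ]))]
W hood_handle []
S 0.56 [346. 285.] 2498
[(np.float64(0.0), -90, 47, -3, -3), (np.float64(0.0), -90, 47, -3, 0), (np.float64(0.0), -90, 47, -3, 3), (np.float64(0.0), -90, 47, 0, -3)]
```

```bash
python3 -m jog '[[[-0.6,0,0,0,0,0],[-0.9,-0.1,0,0,0,0],[-0.9,-0.1,0,0,0,0],[-0.4,0,0,0,0,0],[0,0,0,0,0,0],[0,0,0,0,0,0],[0,0,0,0,0,0]]]'
python3 - <<'E'
from h import *
state()
W=eyes.snapshot("wrist")
for n,z in(("keyhole",71),("key",49),("disc",8),("case_floor",8)): print(n,[(round(l["confidence"],2),np.round(l["pixel"]),at_z(W,l["pixel"],z).round(1)) for l in place_of(W,n)][:2])
def model(p,ang,tipz,c):
  m=np.zeros((384,512),np.uint8); a=np.radians(ang); ux=np.array([np.cos(a),np.sin(a)]);uy=np.array([-ux[1],ux[0]])
  for hx,hy,z0,z1 in((9,5,22,30),(17,5,30,60)):
    P=[proj(p,[*(np.array(c)+sx*hx*ux+sy*hy*uy),tipz+z])[::-1] for sx in(-1,1) for sy in(-1,1) for z in(z0,z1)]
    cv2.fillConvexPoly(m,cv2.convexHull(np.array(P,np.float32)).astype(np.int32),1)
  return m
for k in cut_out(W,"key")[:2]:
    r=k["region"]; print(k["confidence"],np.round(k["pixel"]),r.sum())
    best=sorted([(-round(((m:=model(W,a,z,(565+dx,-387.5+dy)))&r).sum()/(m|r).sum(),3),a,z,dx,dy) for a in range(-90,90,6) for z in(45,49,53,60) for dx in(-3,0,3) for dy in(-3,0,3)])[:8]; print(*best,sep="\n")
for k in cut_out(W,"disc")[:1]:
    c=max(cv2.findContours(k["region"].astype(np.uint8),0,1)[0],key=cv2.contourArea); P=np.array([at_z(W,(p[0][1],p[0][0]),14)[:2] for p in c],np.float32); print("disc ellipse",cv2.fitEllipse(P))
E
```

```text
time_s: 48.93
tool_pos: [517.5, -246.9, 237.6]
eef_rot: [-0.002, 0.665, 0.747, -0.0]
force: [0.8, -0.1, -0.1]
grip_width: 0.353
t 48.93 tcp [ 517.5 -246.9  237.6] x [-0.115  0.993  0.003] y [ 0.993  0.115 -0.003] z [-0.003  0.003 -1.   ] F [ 0.8 -0.1 -0.1] grip 0.353 q [-0.56  0.38  0.1   1.29  0.    0.9 ]
keyhole [(0.85, array([304., 282.]), array([ 563.5, -389.2,   71. ]))]
key [(0.7, array([293., 288.]), array([ 571.8, -389.5,   49. ]))]
disc [(0.6, array([204., 162.]), array([ 419.3, -317.1,    8. ]))]
case_floor [(0.7, array([230., 154.]), array([ 410.6, -350.5,    8. ]))]
0.85 [320. 286.] 499
(np.float64(-0.83), -78, 53, 0, 0)
(np.float64(-0.795), -78, 53, 0, 3)
(np.float64(-0.793), -78, 49, 0, 0)
(np.float64(-0.779), -72, 53, 0, 0)
(np.float64(-0.766), -72, 53, 0, 3)
(np.float64(-0.763), -72, 49, 0, 0)
(np.float64(-0.762), -78, 49, 0, 3)
(np.float64(-0.759), -78, 60, 0, 3)
disc ellipse ((418.11724853515625, -317.0111999511719), (37.828407287597656, 41.504249572753906), 97.06746673583984)
```

```bash
python3 -m jog '[[[-0.8,0.2,0,0,0,0],[-0.9,0.2,0,0,0,0],[-0.9,0.2,0,0,0,0],[-0.8,0.18,0,0,0,0],[-0.23,0,0.4,0,0,0],[0,0,0.8,0,0,0],[0,0,0.8,0,0,0],[0,0,0.6,0,0,0],[0,0,0,0,0,0],[0,0,0,0,0,0],[0,0,0,0,0,0]]]' 1 30
python3 -c "
from h import *
togo([565,-387.5,112])"
```

```text
time_s: 50.2
tool_pos: [565.8, -388.5, 135.1]
eef_rot: [-0.001, 0.665, 0.747, -0.0]
force: [-0.6, -0.1, -0.0]
grip_width: -0.003
t 50.20 tcp [ 565.8 -388.5  135.1] x [-0.115  0.993  0.001] y [ 0.993  0.115 -0.001] z [-0.001  0.001 -1.   ] F [-0.6 -0.1 -0. ] grip -0.003 q [-0.69  0.65  0.27  1.2  -0.    0.76]
shift tool mm [ 1.  -0.6 23.1] units [ 0.03 -0.02  0.58]
```

```bash
python3 -m jog '[[[0.02,-0.02,0.25,0,0,0],[0,0,0.2,0,0,0],[0,0,0.07,0,0,0],[0,0,0,0,0,0],[0,0,0,0,0,0]]]'; python3 -m jog '[[[0,0,0.07,0,0,0],[0,0,0,0,0,0],[0,0,0,0,0,0]]]';  python3 -m jog '[[[0,0,0.07,0,0,0],[0,0,0,0,0,0],[0,0,0,0,0,0]]]'
```

```text
time_s: 50.62
tool_pos: [563.9, -387.3, 112.4]
eef_rot: [-0.002, 0.665, 0.747, -0.0]
force: [0.6, 0.2, -0.1]
grip_width: 0.002
time_s: 50.87
tool_pos: [564.0, -387.4, 109.7]
eef_rot: [-0.002, 0.665, 0.746, -0.0]
force: [0.9, -0.9, 0.6]
grip_width: 0.002
time_s: 51.12
tool_pos: [564.8, -388.0, 109.0]
eef_rot: [-0.0, 0.665, 0.747, -0.0]
force: [0.5, 1.6, 8.2]
grip_width: 0.001
```

The key's bow top is at 109.0 mm, so the key is fully seated. I'll retreat and hand in.

```bash
python3 -m jog '[[[0,0,-0.3,0,0,0],[0,0,-0.8,0,0,0],[0,0,-0.9,0,0,0],[0,0,-0.9,0,0,0],[0,0,-0.6,0,0,0],[0.5,-0.2,0,0,0,0],[0.9,-0.2,0,0,0,0],[0.9,-0.2,0,0,0,0],[0.5,0,0,0,0,0],[0,0,0,0,0,0],[0,0,0,0,0,0],[0,0,0,0,0,0]]]'
python3 - <<'E'
from h import *
state()
T=eyes.snapshot("top");W=eyes.snapshot("wrist")
print([(round(l["confidence"],2),at_z(W,l["pixel"],49).round(1)) for l in place_of(W,"key")],[(round(l["confidence"],2),at_z(W,l["pixel"],8).round(1)) for l in place_of(W,"disc")])
for n,z in(("brush",0),("stone",0),("find_jar",0),("hood_handle",160)): print(n,[(round(l["confidence"],2),at_z(T,l["pixel"],z).round(1)) for l in place_of(T,n)][:1])
arm.finish_job()
E
```

```text
time_s: 52.12
tool_pos: [528.1, -279.8, 247.4]
eef_rot: [-0.001, 0.665, 0.746, -0.0]
force: [-0.4, 0.9, -0.8]
grip_width: 0.002
t 52.12 tcp [ 528.1 -279.8  247.4] x [-0.115  0.993  0.001] y [ 0.993  0.115 -0.002] z [-0.002  0.001 -1.   ] F [-0.4  0.9 -0.8] grip 0.002 q [-0.59  0.43  0.19  1.34 -0.    0.86]
[] [(0.79, array([ 416.2, -315.4,    8. ]))]
brush [(0.59, array([ 374.1, -166. ,    0. ]))]
stone [(0.86, array([574. , 348.4,   0. ]))]
find_jar [(0.68, array([403.3, 174.9,   0. ]))]
hood_handle [(0.7, array([443.3,   0.7, 160. ]))]
the job is handed in; nothing more can be done
```

I handed the job in at about 52 s. All the steps are done as far as I could check, but `finish_job` reports no verdict.

- **Caps:** Only cups 2 and 3 were there. I tugged cup 2 and then cup 3 up, with readings of 11 to 14 N and about a second's hold. That is a little over the 10 N asked and below 20 N.
- **Disc:** It was gripped at 25 N and set down in the case. It was about 28 mm off the case centre when I looked right after the release and at every later check, so it was either knocked or dragged. That is still inside the 42 mm limit. It looked flat, but I judged that only from its outline in the images.
- **Hood:** I swung it over by the handle and pressed it down to a hard stop with its top at 195 mm. The last look put the handle at x ≈ 443 mm, where it belongs when shut. That push peaked at about 47 N on the closed fingertips.
- **Key:** It went in until the shoulder rested on the switch, then I turned it clockwise until I felt the stop. Touching the top of the bow gave 109.0 mm, which matches full depth. The key's angle in the image was about 71°, with some play in the slot. I did not read the switch angle itself.
- **Bystanders:** The last look found the stone, jar and brush about where they started. The estimates scatter by roughly 1 cm, so it was only a coarse check.

Some checks gave no answer. The final look did not find the key, and the closing composite picture was refused because I had reached the 16-picture limit, so the last checks are numbers only.

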